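Pack the chaser's tool carrier

ROBOT

A 7-joint arm with a two-finger parallel gripper is mounted at the origin on the work surface. World frame = base frame: x ahead of the robot, y to its left, z up, the work surface at z = 0. Lengths are in m, angles in rad, forces in N, time in s.
With the tool pointing down it reaches from about 0.35 to 0.9 m from the base axis. Payload 8.1 kg.
Tool frame: the origin (TCP) lies at the very end of the fingers, on their centre line; the grasp point (between the pads) lies arm.grip_point_offset behind it (arm.grip_point_offset is the distance from the TCP to the grasp point, in m); z points along the fingers, y is the line along which they close (so a half turn about z gives the same grasp; the last joint's range is limited). The gripper opens to 92 mm and grips with 3 to 60 N. Pads are 19 mm wide; open, the fingers measure 130 mm over their backs; the gripper's body (75 mm by 190 mm) begins 47 mm behind the grasp point.
Start: joints at [1.058, 0.434, 0.025, 1.573, -0.012, 1.134, -0.075], TCP at [0.249, -0.573, 0.227] pointing down, gripper open.
Joint ranges: [-2.62, 2.62], [-0.44, 2.09], [-1.27, 1.32], [0.08, 2.57], [-1.32, 4.46], [0.12, 2], [-2.74, 2.74]. Speed limits (rad/s): [2.22, 2.22, 3.01, 3.01, 3.14, 3.14, 3.14].

INTERFACE

Orientations are given as a rotation vector (axis times angle).
In Python, from cell import arm gives the robot as it stands. The module is installed in compiled form; this text tells all that it offers.
- The arm moves only by the shell command python3 -m creep 'ROWS' [OPENING] [FORCE]. ROWS is JSON, a list of rows, each a list of 6 numbers: the shift along the tool's x, y, z scaled (see below), then the turn, a rotation vector about the tool's x, y, z scaled (see below). A call has 1 to 20 rows; each row shifts and turns the commanded pose from where the row before left it, along the tool's axes as they then stand; what a row does not reach is not made up. The controller multiplies each number of a shift by 0.4 m and each number of a turn by 120 degrees. A row lasts 1/12 s, in which the tool goes at most 41.7 mm and 7.16 degrees, less where a joint would pass 70% of its speed; a pose out of reach is approached as far as the arm can. A call with a number of a shift or a turn outside -1 to 1 is refused whole. A call with a gripper value outside its range is refused whole. OPENING is the closure, from -1 (fully open) to 1 (shut), set as the call begins (- or left out, the last holds). The fingers move at their own pace and stop on an object; FORCE is the grip in N (left out, the last holds). Time passes only in rows, so rows that do not move let the fingers close. It gives the time, the measured TCP pose, the force, the opening and the grip force at its end, in the units of the state.
- arm.observe(): the state, without advancing time (a new reading comes with each control period).
- arm.get_image(name): name is "side" or "top"; returns a dict with "frame" (400x640x3 uint8, red, green, blue), "intrinsics" (3x3 intrinsics, pixels), "rvec" (rotation vector, rad) and "tvec" (3), from world to camera coordinates, as OpenCV has them. Camera axes: x right, y down, z forward; pixel columns grow to the right and rows downward; lengths in m; the calibration is good to about 2 mm. A picture is of the moment at which its call begins. There is no depth.
- arm.sign_off(): hands the job in; it is judged then, once.
The state is a dict: "clock": time; "joints": joint angles; "dq": joint speeds; "joint_efforts": joint torques, N m; "position": TCP position; "ee_rot": TCP orientation; "force": force on the tool from outside, world axes, zero at the start; "ft_torque": the same for the moment, N m; "width": opening from 0.0 (shut) to 1.0 (fully open); "gripper_force": force on a finger pad.
Only numpy, scipy, OpenCV 4.12 (cv2) and the standard library are available. Lean on these libraries where they do the work, as an engineer would, in place of code of your own. Each camera call takes 0.05 s, during which the arm holds its last target. There are 200 camera calls.

TASK

Pack up the tool carrier: take the lid off its base, stack all the trays on the base and put the lid back on top, clipped corners matched and each fully down on the one below, then drop the cross-handled rod through lid and trays until it is fully home in the base. Stand each chisel from the wooden block point down in a tube at the end of the carrier, right to the bottom. Leave the bronze figure, the hammer and the tin where they are.

Things in the scene. Friction and masses are not known exactly. Their poses are not given: they have to be found in the camera images.
- base: base of the tool carrier, fixed: wooden board 250 x 100 x 12 mm, long side along x, origin centre of underside. In its middle a metal rim like a tray's (clipped at +x), z 12-19 mm: the first tray (or the lid) goes over it and rests at z 12 mm, +x ends alike, the next tray 22 mm higher, and so on; skirts jam on the rim the other way round. A red upright tube at each end
- socket (a point): floor of the rod's socket in the centre of the base, 3 mm above the base's underside; the socket is 16 mm square and its mouth 15 mm above this point
- tube_near (a point): inner floor of the base's red tube at its -x end (105 mm from the base's centre): upright square tube 21 mm outside, 15 mm inside, mouth 58 mm above this point
- tube_far (a point): the same for the red tube at the base's +x end
- tray_a: loose blue tray 150 x 62 mm, long side along x, the two corners at its +x end clipped (16 mm), punches fixed inside, 0.34 kg. Origin: centre of underside. Flat sides z 0-22 mm, grip across the 62. Skirt below: hollow 8 mm deep, walls 4 mm. Rim z 22-29 mm, set in 5.5 mm, leaning inward: the next skirt goes over it (1.5 mm play), rests at z 22. Central 16 mm square through hole. May be absent
- tray_b: loose green tray 150 x 62 mm, long side along x, the two corners at its +x end clipped (16 mm), punches fixed inside, 0.34 kg. Origin: centre of underside. Flat sides z 0-22 mm, grip across the 62. Skirt below: hollow 8 mm deep, walls 4 mm. Rim z 22-29 mm, set in 5.5 mm, leaning inward: the next skirt goes over it (1.5 mm play), rests at z 22. Central 16 mm square through hole. May be absent
- tray_c: loose yellow tray 150 x 62 mm, long side along x, the two corners at its +x end clipped (16 mm), punches fixed inside, 0.34 kg. Origin: centre of underside. Flat sides z 0-22 mm, grip across the 62. Skirt below: hollow 8 mm deep, walls 4 mm. Rim z 22-29 mm, set in 5.5 mm, leaning inward: the next skirt goes over it (1.5 mm play), rests at z 22. Central 16 mm square through hole. May be absent
- lid: loose grey lid 150 x 62 x 16 mm, the two corners at its +x end clipped like a tray's, 0.28 kg. Origin: centre of underside. Flat top with a central 16 mm square through hole framed in brass, flat sides to grip across the 62; skirt below as on a tray, fits over any rim. At the start it sits on the base's rim; no tray fits on top of it
- rod: carrying rod: round steel rod 12 mm thick with a wooden cross handle 66 x 16 x 16 mm along its x axis on top, 0.2 kg. Origin at the lower tip, z up the rod; lowest 14 mm tapered; handle z 151-167 mm, too wide for the holes. At the start it stands tip down in a hole of the block
- chisel_a: cold chisel: round steel bar 12 mm thick, 150 mm long, red band, pointed over the lowest 26 mm, 0.12 kg; at the start it stands point down in a hole of the block. Origin at the point, z along the bar to the head. May be absent
- chisel_b: cold chisel: round steel bar 12 mm thick, 150 mm long, red band, pointed over the lowest 26 mm, 0.12 kg; at the start it stands point down in a hole of the block. Origin at the point, z along the bar to the head. May be absent
- block: brown wooden baulk, fixed, 224 x 66 x 60 mm, long side along x, origin centre of underside. Three square holes 14.5 mm wide, 48 mm deep, at x -70, 0 and 70 mm (floor at z 12 mm) hold the rod and chisels upright, in any order
- figure: small bronze figure on a square foot, 70 x 70 x 142 mm, to be left alone; origin under its centre
- hammer: hammer lying flat, 240 mm long, to be left alone
- tin: round metal tin, 72 mm in diameter, 70 mm high, to be left alone; origin under its centre
Not all that is in view belongs to the job. Of the things like the lid, leave any that is green; of the rest the smaller one is meant.

How it is judged:
By the outcome, as a careful person would: the job done as asked, in the order asked, and still so for the second after the job is handed in, with the robot touching nothing.
Of tray_a, tray_b, tray_c only 2 to 3 are there at a start; the rules pass over those that are not, and their reading is None.
Of chisel_a, chisel_b only 1 to 2 are there at a start; the rules pass over those that are not, and their reading is None.
At some moment in a run one of tray_a, tray_b, tray_c may be knocked a few centimetres aside while the robot is not near it.
It also fails if it takes over 210 s, if anything falls off the work surface, if the arm or the gripper's body presses on something with over 40 N, if the wrist force passes 120 N, or if a joint passes its speed limit or range.

## Working session

There is one attempt and no reset: what is moved stays moved. The work goes in short steps, Python scripts to look and compute and a shell command to move; the robot and the scene stay as the last step left them, time stands still between calls to the robot, and variables do not carry over. Pictures are saved under pics/ and viewed, at most 14 in all, crops included, and the job is handed in when it is done.

```bash
mkdir -p pics
cat > h.py <<'E'
import numpy as np, cv2
from cell import arm
def snap(n,name):
    d=arm.get_image(n); cv2.imwrite(f'pics/{name}.png',d['frame'][:,:,::-1]); np.savez(f'pics/{name}.npz',**{k:np.array(v) for k,v in d.items()}); return d
def cam(d):
    R=cv2.Rodrigues(np.array(d['rvec'],float))[0]; t=np.array(d['tvec'],float).ravel(); return np.array(d['intrinsics']),R,t
def ray(d,px,z):
    K,R,t=cam(d); c=-R.T@t; v=R.T@np.linalg.inv(K)@np.array([px[0],px[1],1.]); return c+v*(z-c[2])/v[2]
def proj(d,p):
    K,R,t=cam(d); q=K@(R@np.array(p)+t); return q[:2]/q[2]
def load(name): return dict(np.load(f'pics/{name}.npz'))
E
python3 - <<'E'
from h import *
for n in('top','side'):
    d=snap(n,n+'0'); K,R,t=cam(d); print(n,K[0,0],-R.T@t,R[2])
s=arm.observe(); print(s, arm.grip_point_offset)
E
```

```text
top 494.14042710928027 [3.97132938e-01 5.07767035e-04 1.31093580e+00] [ 0.07571124 -0.0021562  -0.99712745]
side 362.0999168331476 [0.30676991 0.73779696 0.6253238 ] [ 0.19041064 -0.75841521 -0.62333792]
{'clock': 0.1, 'joints': array([ 1.05839091,  0.43514525,  0.02496764,  1.57397569, -0.0115798 ,
        1.13403114, -0.07513002]), 'dq': array([ 0.00043512, -0.00234269, -0.00047189, -0.00207099,  0.00017432,
        0.00125296, -0.00107517]), 'joint_efforts': array([ 2.77427353e-03, -6.69118738e+01,  9.87699665e-01, -3.15139532e+01,
       -6.05393993e-02,  3.74322978e-02,  9.48346178e-05]), 'position': array([ 0.24878697, -0.57285442,  0.22604017]), 'ee_rot': array([-3.07457966e+00, -6.38820502e-01,  6.71391349e-04]), 'force': array([-0.18739228, -0.14444258,  0.66024564]), 'ft_torque': array([0.00229958, 0.00153309, 0.01156078]), 'gripper_force': 0.0, 'width': 0.9992818940682819} 0.0188
```

View pics/top0.png

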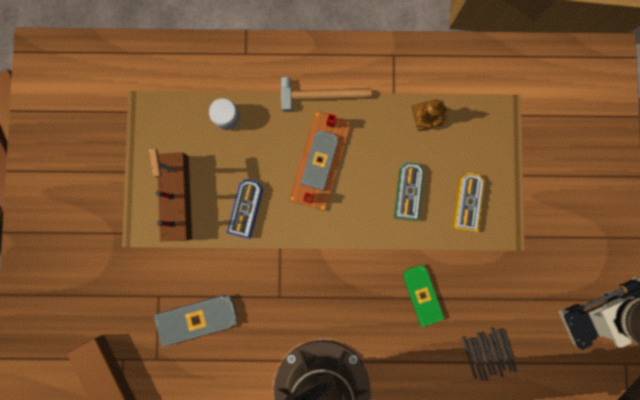

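View pics/side0.png

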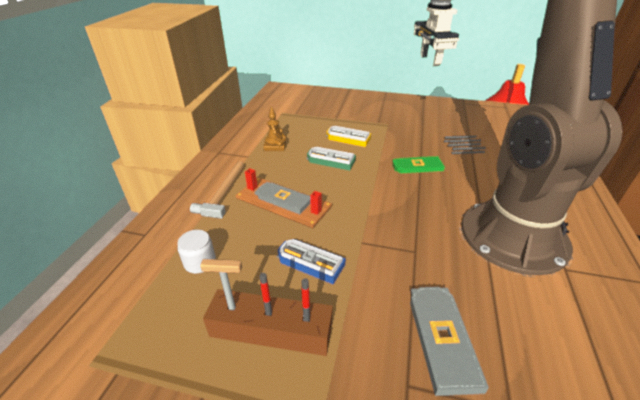

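Both views show the same scene, and all 3 trays and 2 chisels are present. Top-view pixels:
- **Base and lid:** base at (321,160) with the grey lid on it. The tubes are at (332,120) and (309,198).
- **Trays:** blue (245,208), green (408,191), yellow (470,202).
- **Block:** (174,197), holding the rod (handle at 154,162) and two red chisels.

Three things could be taken for the lid: grey on the base (319,160), larger grey (196,320) and green (423,295). By the description it is the one on the base. I'll check that in a close crop.

Run:
```python
from h import *
d=load('top0'); f=d['frame'][:,:,::-1]
c=np.vstack([np.hstack([cv2.resize(f[100:220,285:365],None,fx=5,fy=5,interpolation=3)[:,:400],cv2.resize(f[140:250,140:270],(400,338),interpolation=3) if 0 else cv2.resize(f[140:260,190:270],None,fx=5,fy=5,interpolation=3)])])
cv2.imwrite('pics/c1.png',c[:600])
c=cv2.resize(f[150:250,390:490],None,fx=5,fy=5,interpolation=3); cv2.imwrite('pics/c2.png',np.hstack([c,cv2.resize(f[140:250,140:200],None,fx=4.545,fy=4.545,interpolation=3)[:500]]))
```

```text
(no output)
```

View pics/c1.png

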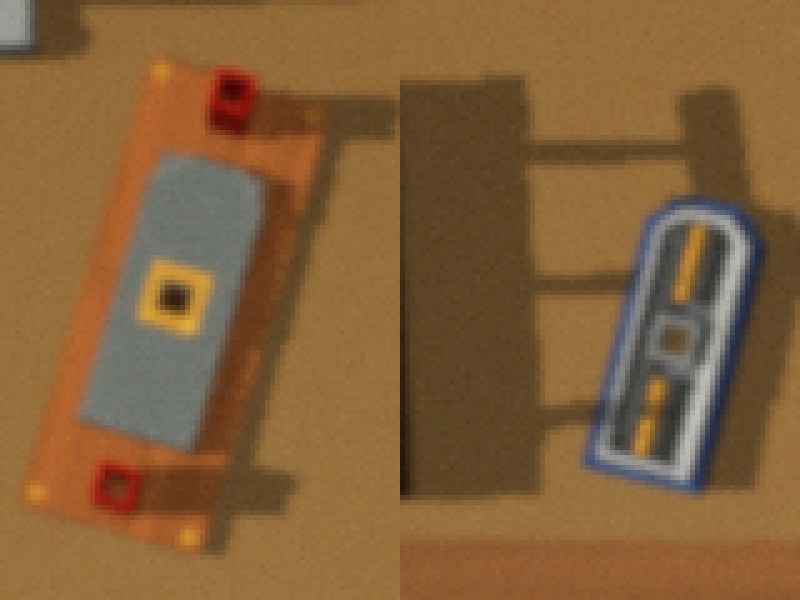

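View pics/c2.png

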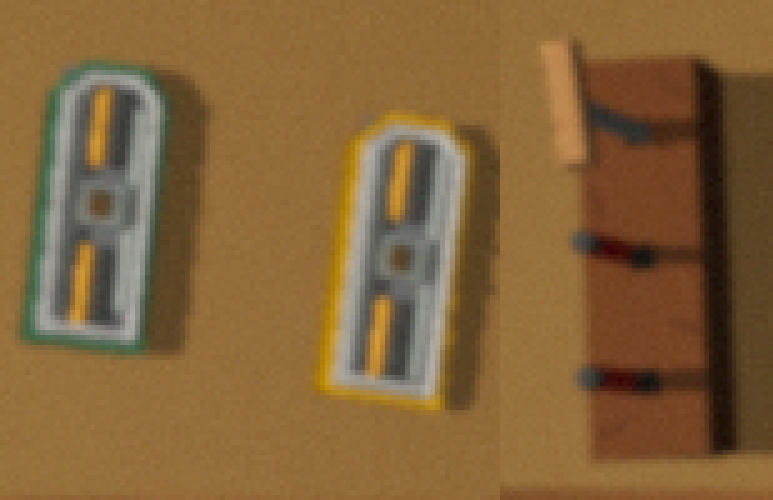

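The crops show the small grey lid seated on the base at (319,160). Its clipped end points up the image, which is +x. The blue, green and yellow trays all have their clipped ends up too. The rod is in the block's top hole, with its handle along the block, and the chisels are in the middle and bottom holes. I'll measure poses next.

```bash
cat >> h.py <<'E'
def roi(d,x0,y0,x1,y1,z,kind,off=0):
    """mask by colour -> centre, yaw (of long axis, +x) on plane z"""
    hsv=cv2.cvtColor(d['frame'],cv2.COLOR_RGB2HSV).astype(int); H,S,V=hsv[...,0],hsv[...,1],hsv[...,2]
    m={'white':(S<45)&(V>125),'grey':(S<75)&(V>85),'orange':(H<12)&(S>120)&(V>90),'brass':(H>15)&(H<28)&(S>150)&(V>180),
       'blue':(H>105)&(H<130)&(S>80),'green':(H>55)&(H<95)&(S>70),'yellow':(H>17)&(H<30)&(S>185)&(V>150),'red':((H<6)|(H>172))&(S>190),'tan':(H<22)&(H>8)&(S<165)&(V>175),'brown':(H<12)&(S>110)}[kind]
    k=np.zeros_like(m); k[y0:y1,x0:x1]=1; m=(m&k).astype(np.uint8)
    n,l,st,c=cv2.connectedComponentsWithStats(m); i=1+np.argmax(st[1:,4]); m=(l==i)
    ys,xs=np.nonzero(m); P=np.array([ray(d,p,z)[:2] for p in np.c_[xs,ys]])
    r=cv2.minAreaRect((P*1000).astype(np.float32)); (cx,cy),(w,h),a=r
    if w<h: a+=90; w,h=h,w
    a=(a+90)%180-90
    return np.round([cx,cy,w,h,a,m.sum(),P[:,0].mean()*1000,P[:,1].mean()*1000],1)
E
python3 - <<'E'
from h import *
d=load('top0')
for a in [('lid',300,120,345,200,.028,'grey'),('lidframe',305,140,335,180,.028,'brass'),('board',285,105,360,215,.012,'orange'),
 ('blueW',225,170,270,245,.0255,'white'),('blueAll',225,170,270,245,.022,'blue'),('greenW',390,155,430,225,.0255,'white'),('greenAll',390,155,430,225,.022,'green'),('yelW',450,165,490,235,.0255,'white'),('yelAll',450,165,490,235,.022,'yellow'),
 ('tubeF',320,110,345,130,.065,'red'),('tubeN',300,188,320,206,.065,'red'),('block',150,145,190,245,.06,'brown'),('handle',145,140,162,182,.179,'tan')]:
    print(a[0],roi(d,*a[1:]))
# pixel crosses for checking hole centres (manual from crops)
for n,p,z in [('lidhole',(285+174/5,100+297/5),.028),('tubeFmouth',(285+234/5,100+88/5),.07),('tubeNmouth',(285+118/5,100+483/5),.07),('blueh',(190+275/5,140+340/5),.02),('grh',(390+102/5,150+204/5),.02),('yh',(390+399/5,150+258/5),.02),('chisMid',(140+81/4.545,140+242/4.545),.162),('chisLow',(140+90/4.545,140+377/4.545),.162),('entryR',(140+140/4.545,140+130/4.545),.06),('entryM',(140+145/4.545,140+255/4.545),.06),('entryL',(140+152/4.545,140+382/4.545),.06)]:
    print(n,np.round(ray(d,p,z)*1000,1))
E
```

```text
lid [ 592.6    9.4  148.8   60.8  -15.8 1091.   591.1    9.7]
lidframe [593.5  10.5  30.9  29.9 -18.   86.  593.2  10.3]
board [ 6.983e+02 -2.080e+01  4.330e+01  3.470e+01  5.000e-01  1.530e+02
  6.995e+02 -1.930e+01]
blueW [464.1 204.2 139.3  50.9 -13.4 314.  459.7 199.3]
blueAll [451.1 176.2 132.6   6.8 -14.8  73.  448.3 177.3]
greenW [ 513.4 -225.8  140.3   53.7   -6.3  456.   511.3 -227.3]
greenAll [ 5.157e+02 -1.963e+02  1.320e+01  0.000e+00 -1.000e-01  6.000e+00
  5.157e+02 -1.963e+02]
yelW [ 486.2 -382.9  136.    49.4   -8.1  384.   483.1 -386.1]
yelAll [ 472.4 -355.6  151.    63.6   14.8  203.   467.3 -355.1]
tubeF [689.1 -18.4  27.1  20.3 -18.1  82.  689.3 -18.6]
tubeN [490.5  37.9  20.3  20.2   0.6  46.  490.1  37.5]
block [475.  372.4 182.9  65.8   1.7 402.  475.5 357.6]
handle [559.7 392.8  58.   11.2  10.5 112.  560.3 392.5]
lidhole [592.3   9.3  28. ]
tubeFmouth [693.7 -20.5  70. ]
tubeNmouth [491.1  36.3  70. ]
blueh [463.4 203.6  20. ]
grh [ 512.7 -229.2   20. ]
yh [ 485.8 -384.8   20. ]
chisMid [488.6 385.1 162. ]
chisLow [419.5 378.1 162. ]
entryR [560.  388.4  60. ]
entryM [489.8 383.3  60. ]
entryL [419.  377.1  60. ]
```

```bash
cat >> h.py <<'E'
from scipy.spatial.transform import Rotation as Ro
def st():
    s=arm.observe(); R=Ro.from_rotvec(s['ee_rot']); p=s['position']*1000; X=R.as_matrix()
    print('t%.1f'%s['clock'],'tcp',np.round(p,1),'yaw %.1f'%np.degrees(np.arctan2(X[1,0],X[0,0])),'F',np.round(s['force'],1),'w %.1f'%(s['width']*92),'g %.1f'%s['gripper_force'])
    return p,R
def to(x,y,z,yaw,turn_first=False):
    p,R=st(); T=Ro.from_euler('z',yaw,degrees=True)*Ro.from_matrix(np.diag([1.,-1,-1])); dr=(R.inv()*T).as_rotvec(degrees=True)/120
    dp=np.array([x,y,z])-p
    print('units/0.4m: shift(before turn)',np.round(R.inv().apply(dp)/400,4),'shift(after turn)',np.round(T.inv().apply(dp)/400,4),'turn',np.round(dr,4),'dist %.0f'%np.linalg.norm(dp))
def B(u,v):
    "base frame mm -> world"
    a=np.radians(-15.7); return 593.3+u*np.cos(a)-v*np.sin(a), 9.8+u*np.sin(a)+v*np.cos(a)
E
python3 -c "
from h import *
to(593.3,9.8,200,-15.7)"
```

```text
t0.1 tcp [ 248.8 -572.9  226. ] yaw 23.5 F [-0.2 -0.1  0.7] w 91.9 g 0.0
units/0.4m: shift(before turn) [ 1.3703 -0.9929  0.0663] shift(after turn) [ 0.435  -1.6354  0.0651] turn [-6.000e-04  3.000e-04  3.265e-01] dist 677
```

```bash
python3 -m creep '[[0.0685,-0.05,0.0033,0,0,0],[0.0685,-0.05,0.0033,0,0,0],[0.0685,-0.05,0.0033,0,0,0],[0.0685,-0.05,0.0033,0,0,0],[0.0685,-0.05,0.0033,0,0,0],[0.0685,-0.05,0.0033,0,0,0],[0.0685,-0.05,0.0033,0,0,0],[0.0685,-0.05,0.0033,0,0,0],[0.0685,-0.05,0.0033,0,0,0],[0.0685,-0.05,0.0033,0,0,0],[0.0685,-0.05,0.0033,0,0,0],[0.0685,-0.05,0.0033,0,0,0],[0.0685,-0.05,0.0033,0,0,0],[0.0685,-0.05,0.0033,0,0,0],[0.0685,-0.05,0.0033,0,0,0],[0.0685,-0.05,0.0033,0,0,0],[0.0685,-0.05,0.0033,0,0,0],[0.0685,-0.05,0.0033,0,0,0],[0.0685,-0.05,0.0033,0,0,0],[0.0685,-0.05,0.0033,0,0,0]]' -1 30
python3 -m creep '[[0,0,0,0,0,0.0544],[0,0,0,0,0,0.0544],[0,0,0,0,0,0.0544],[0,0,0,0,0,0.0544],[0,0,0,0,0,0.0544],[0,0,0,0,0,0.0545],[0,0,0,0,0,0]]'
python3 -c "
from h import *
to(593.3,9.8,60,-15.7)"
```

```text
clock: 1.77
position: [0.5927, 0.0134, 0.1999]
ee_rot: [3.076, 0.639, -0.001]
force: [0.3, -0.0, -0.2]
width: 1.002
gripper_force: 0.0
clock: 2.35
position: [0.592, 0.012, 0.1999]
ee_rot: [3.111, -0.437, -0.001]
force: [0.2, -0.7, 0.7]
width: 1.001
gripper_force: 0.0
t2.4 tcp [592.   12.  199.9] yaw -16.0 F [ 0.2 -0.7  0.7] w 92.1 g 0.0
units/0.4m: shift(before turn) [0.0048 0.0042 0.3499] shift(after turn) [0.0045 0.0044 0.3499] turn [ 0.0002  0.0003 -0.0026] dist 140
```

```bash
python3 -m creep '[[0.0048,0.0042,0.04,0,0,-0.0026],[0,0,0.06,0,0,0],[0,0,0.06,0,0,0],[0,0,0.06,0,0,0],[0,0,0.06,0,0,0],[0,0,0.06,0,0,0],[0,0,0.05,0,0,0],[0,0,0.03,0,0,0],[0,0,0.025,0,0,0],[0,0,0.018,0,0,0],[0,0,0,0,0,0]]'
python3 -m creep '[[0,0,0,0,0,0],[0,0,0,0,0,0],[0,0,0,0,0,0],[0,0,0,0,0,0],[0,0,0,0,0,0],[0,0,0,0,0,0],[0,0,0,0,0,0],[0,0,0,0,0,0]]' 1 35
python3 -c "
from h import *
st()"
```

```text
clock: 3.27
position: [0.5933, 0.0097, 0.0142]
ee_rot: [3.113, -0.419, -0.002]
force: [-0.8, 0.5, 0.1]
width: 0.999
gripper_force: 0.0
clock: 3.93
position: [0.5941, 0.01, 0.0157]
ee_rot: [-3.113, 0.421, -0.001]
force: [-1.2, 0.4, 7.4]
width: 0.673
gripper_force: 35.0
t3.9 tcp [594.1  10.   15.7] yaw -15.4 F [-1.2  0.4  7.4] w 61.9 g 35.0
```

```bash
python3 -m creep '[[0,0,-0.01,0,0,0],[0,0,-0.02,0,0,0],[0,0,-0.03,0,0,0],[0,0,-0.05,0,0,0],[0,0,-0.05,0,0,0],[0,0,-0.02,0,0,0],[0,0,0,0,0,0]]'
python3 -m creep '[[0,0.03,0,0,0,0],[0,0.05,0,0,0,0],[0,0.05,0,0,0,0],[0,0.05,0,0,0,0],[0,0.05,0,0,0,0],[0,0.05,0,0,0,0],[0,0.025,0,0,0,0],[0,0,0,0,0,0],[0,0,0,0,0,0]]'
python3 -c "
from h import *
x,y=B(0,-122); to(x,y,3,-15.7)"
```

```text
clock: 4.52
position: [0.5953, 0.0099, 0.0899]
ee_rot: [-3.112, 0.421, -0.007]
force: [0.5, 1.3, -2.5]
width: 0.67
gripper_force: 35.0
clock: 5.27
position: [0.5607, -0.1082, 0.0864]
ee_rot: [-3.113, 0.423, 0.002]
force: [0.2, 0.6, -2.6]
width: 0.674
gripper_force: 35.0
t5.3 tcp [ 560.7 -108.2   86.4] yaw -15.5 F [ 0.2  0.6 -2.6] w 62.0 g 35.0
units/0.4m: shift(before turn) [-0.0011 -0.001   0.2086] shift(after turn) [-0.0014 -0.001   0.2086] turn [-0.      0.0006  0.0019] dist 83
```

```bash
python3 -m creep '[[0,0,0.05,0,0,0],[0,0,0.05,0,0,0],[0,0,0.05,0,0,0],[0,0,0.03,0,0,0],[0,0,0.015,0,0,0],[0,0,0.01,0,0,0],[0,0,0,0,0,0],[0,0,0,0,0,0]]'
python3 -c "
from h import *
st()"
```

```text
clock: 5.93
position: [0.5619, -0.1076, 0.0057]
ee_rot: [-3.113, 0.42, -0.001]
force: [-0.2, 0.8, -2.6]
width: 0.671
gripper_force: 35.0
t5.9 tcp [ 561.9 -107.6    5.7] yaw -15.4 F [-0.2  0.8 -2.6] w 61.8 g 35.0
```

```bash
python3 -m creep '[[0,0,0.005,0,0,0],[0,0,0,0,0,0]]'
python3 -m creep '[[0,0,0,0,0,0],[0,0,0,0,0,0],[0,0,0,0,0,0],[0,0,-0.03,0,0,0],[0,0,-0.06,0,0,0],[0,0,-0.08,0,0,0],[0,0,-0.08,0,0,0],[0,0,-0.08,0,0,0],[0,0,-0.08,0,0,0],[0,0,0,0,0,0]]' -0.565
python3 - <<'E'
from h import *
d=snap('top','top1'); snap('side','side1')
for a in [('blueW',225,170,270,245,.0255,'white'),('greenW',390,155,430,225,.0255,'white'),('yelW',450,165,490,235,.0255,'white'),('baserim',300,120,345,200,.0155,'white')]:
    print(a[0],roi(d,*a[1:]))
to(513.5,-227,60,-6.3)
f=d['frame'][:,:,::-1]; cv2.imwrite('pics/c3.png',cv2.resize(f[80:250,140:500],None,fx=2.2,fy=2.2,interpolation=3))
E
```

```text
clock: 6.1
position: [0.562, -0.1079, 0.0038]
ee_rot: [-3.113, 0.421, -0.002]
force: [-0.2, 0.2, -2.8]
width: 0.669
gripper_force: 35.0
clock: 6.93
position: [0.5648, -0.1082, 0.1747]
ee_rot: [-3.113, 0.421, -0.017]
force: [1.1, -0.0, -0.2]
width: 0.779
gripper_force: 0.0
blueW [464.3 204.  140.   51.7 -13.3 413.  461.1 200.2]Traceback (most recent call last):
  File "<stdin>", line 4, in <module>
  File "h.py", line 18, in roi
    n,l,st,c=cv2.connectedComponentsWithStats(m); i=1+np.argmax(st[1:,4]); m=(l==i)
                                                      ~~~~~~~~~^^^^^^^^^^
    return _wrapfunc(a, 'argmax', axis=axis, out=out, **kwds)
    return bound(*args, **kwds)
ValueError: attempt to get argmax of an empty sequence
```

The arm hides the green tray from here, so I'll start with blue.

Run:
```python
from h import *
d=load('top1')
for a in [('yelW',450,165,490,235,.0255,'white')]: print(roi(d,*a[1:]))
to(464.4,204.4,170,-14)
```

```text
[ 480.3 -382.2  124.2   49.5   -8.4  421.   474.6 -383.5]
t7.0 tcp [ 562.2 -108.   169.5] yaw -15.4 F [-0.1  0.1 -0.1] w 71.9 g 0.0
units/0.4m: shift(before turn) [-0.4432 -0.688  -0.0027] shift(after turn) [-0.4263 -0.6986 -0.0013] turn [-0.0002 -0.0019 -0.0116] dist 327
```

```bash
python3 -m creep '[[-0.0443,-0.0688,0,0,0,-0.0012],[-0.0443,-0.0688,0,0,0,-0.0012],[-0.0443,-0.0688,0,0,0,-0.0012],[-0.0443,-0.0688,0,0,0,-0.0012],[-0.0443,-0.0688,0,0,0,-0.0012],[-0.0443,-0.0688,0,0,0,-0.0012],[-0.0443,-0.0688,0,0,0,-0.0012],[-0.0443,-0.0688,0,0,0,-0.0012],[-0.0443,-0.0688,0,0,0,-0.0012],[-0.0443,-0.0688,0,0,0,-0.0012],[0,0,0,0,0,0],[0,0,0,0,0,0]]' -1
python3 - <<'E'
from h import *
d=snap('top','top2')
for a in [('greenW',390,155,430,225,.0255,'white'),('yelW',450,165,490,235,.0255,'white'),('lid',340,130,385,230,.016,'grey')]: print(a[0],roi(d,*a[1:]))
f=d['frame'][:,:,::-1]; cv2.imwrite('pics/c3.png',cv2.resize(f[80:250,140:500],None,fx=2.2,fy=2.2,interpolation=3))
to(464.4,204.4,3,-14)
E
```

```text
clock: 8.03
position: [0.4584, 0.205, 0.1663]
ee_rot: [3.119, -0.375, -0.003]
force: [0.1, -1.3, 0.3]
width: 0.998
gripper_force: 0.0
greenW [ 548.9 -230.3   69.9   54.3   -6.4  247.   551.2 -232. ]
yelW [ 543.4 -380.9   46.3   18.3  -58.7   46.   543.2 -377.9]
lid [ 562.9 -109.5  145.    63.1  -16.3  993.   567.3 -109.7]
t8.1 tcp [459.2 203.2 166.3] yaw -13.9 F [-0.2 -0.9  0.1] w 92.1 g 0.0
units/0.4m: shift(before turn) [ 0.0124 -0.0067  0.4082] shift(after turn) [ 0.0119 -0.0061  0.4083] turn [0.0007 0.0006 0.0011] dist 163
```

View pics/c3.png

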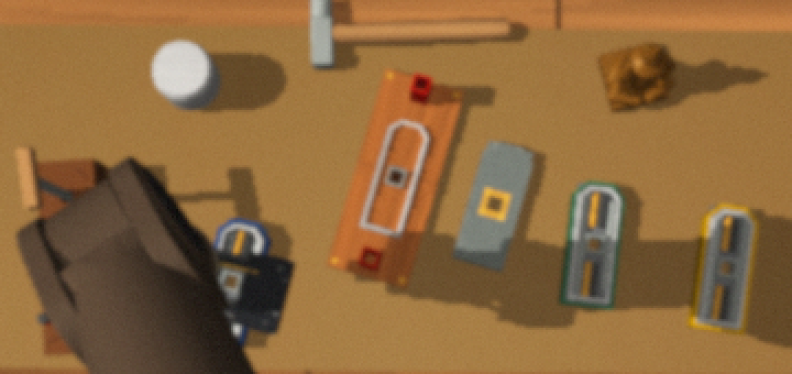

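The lid lies between the base and the green tray, at about (363,176) in the full image. The base rim is bare, the trays haven't moved, and the gripper is over blue.

```bash
python3 -m creep '[[0.0124,-0.0067,0.04,0,0,0.001],[0,0,0.06,0,0,0],[0,0,0.06,0,0,0],[0,0,0.06,0,0,0],[0,0,0.06,0,0,0],[0,0,0.05,0,0,0],[0,0,0.04,0,0,0],[0,0,0.025,0,0,0],[0,0,0.013,0,0,0],[0,0,0,0,0,0]]'
python3 -c "
from h import *
to(464.4,204.4,3,-14)"
python3 -m creep '[[0,0,0,0,0,0],[0,0,0,0,0,0],[0,0,0,0,0,0],[0,0,0,0,0,0],[0,0,0,0,0,0],[0,0,0,0,0,0],[0,0,0,0,0,0],[0,0,0,0,0,0]]' 1 35
python3 - <<'E'
from h import *
d=load('top2'); print(roi(d,300,120,345,200,.0155,'white'),roi(d,300,120,345,200,.0155,'grey'))
st()
E
```

```text
clock: 8.92
position: [0.4652, 0.2035, 0.003]
ee_rot: [3.116, -0.387, -0.002]
force: [0.7, -0.3, -0.0]
width: 1.001
gripper_force: 0.0
t8.9 tcp [465.2 203.5   3. ] yaw -14.1 F [ 0.7 -0.3 -0. ] w 92.1 g 0.0
units/0.4m: shift(before turn) [-0.0024 -0.0016  0.0001] shift(after turn) [-0.0024 -0.0016  0.0001] turn [ 0.0008  0.0005 -0.0012] dist 1
clock: 9.58
position: [0.4657, 0.2049, 0.0044]
ee_rot: [-3.118, 0.384, -0.001]
force: [-1.3, -1.1, 6.8]
width: 0.673
gripper_force: 35.0
[530.8  34.9  33.1   7.   61.8  16.  531.5  35.4] [592.1   9.7 138.2  51.4 -15.9 275.  587.9  10. ]
t9.6 tcp [465.7 204.9   4.4] yaw -14.1 F [-1.3 -1.1  6.8] w 61.9 g 35.0
```

```bash
python3 -m creep '[[0,0,-0.01,0,0,0],[0,0,-0.03,0,0,0],[0,0,-0.06,0,0,0],[0,0,-0.07,0,0,0],[0,0,-0.06,0,0,0],[0,0,-0.03,0,0,0],[0,0,0,0,0,0]]'
python3 -c "
from h import *
x,y=B(1,0); to(x,y,110,-15.6)"
```

```text
clock: 10.17
position: [0.4668, 0.2055, 0.1106]
ee_rot: [-3.115, 0.385, -0.006]
force: [0.7, 0.8, -3.5]
width: 0.678
gripper_force: 35.0
t10.2 tcp [466.8 205.5 110.6] yaw -14.1 F [ 0.7  0.8 -3.5] w 62.4 g 35.0
units/0.4m: shift(before turn) [0.4284 0.3978 0.0017] shift(after turn) [0.4388 0.3863 0.0014] turn [-0.0014 -0.0016  0.0126] dist 234
```

```bash
python3 -m creep '[[0.02,0.02,0,0,0,0.0014],[0.0454,0.042,0,0,0,0.0014],[0.0454,0.042,0,0,0,0.0014],[0.0454,0.042,0,0,0,0.0014],[0.0454,0.042,0,0,0,0.0014],[0.0454,0.042,0,0,0,0.0014],[0.0454,0.042,0,0,0,0.0014],[0.0454,0.042,0,0,0,0.0014],[0.0454,0.042,0,0,0,0.0014],[0.0454,0.042,0,0,0,0],[0,0,0,0,0,0],[0,0,0,0,0,0]]'
python3 - <<'E'
from h import *
x,y=B(1,0); to(x,y,40,-15.6)
d=snap('side','side2'); cv2.imwrite('pics/c4.png',cv2.resize(d['frame'][130:260,180:380,::-1],None,fx=4,fy=4,interpolation=3))
E
```

```text
clock: 11.17
position: [0.5897, 0.0038, 0.1057]
ee_rot: [3.11, -0.432, -0.004]
force: [0.0, 0.6, -3.5]
width: 0.672
gripper_force: 35.0
t11.2 tcp [589.7   3.8 105.7] yaw -15.8 F [ 0.   0.6 -3.5] w 61.8 g 35.0
units/0.4m: shift(before turn) [ 0.0075 -0.0172  0.1643] shift(after turn) [ 0.0071 -0.0169  0.1644] turn [ 0.001   0.0012 -0.0018] dist 66
```

```bash
python3 -m creep '[[0.0075,-0.0172,0.03,0,0,-0.001],[0,0,0.05,0,0,0],[0,0,0.05,0,0,0],[0,0,0.04,0,0,0],[0,0,0.02,0,0,0],[0,0,0,0,0,0],[0,0,0,0,0,0]]'
python3 -c "
from h import *
x,y=B(1,0); to(x,y,16.4,-15.6)"
```

```text
clock: 11.8
position: [0.5947, 0.0136, 0.0314]
ee_rot: [-3.113, 0.421, 0.002]
force: [-0.4, 0.4, -4.3]
width: 0.676
gripper_force: 35.0
t11.8 tcp [594.7  13.6  31.4] yaw -15.4 F [-0.4  0.4 -4.3] w 62.2 g 35.0
units/0.4m: shift(before turn) [0.0018 0.0101 0.0375] shift(after turn) [0.0018 0.0101 0.0375] turn [0.     0.0006 0.0017] dist 16
```

```bash
python3 -m creep '[[0.0018,0.0101,0,0,0,0.001],[0,0,0,0,0,0],[0,0,0,0,0,0],[0,0,0,0,0,0]]'
python3 -c "
from h import *
x,y=B(1,0); to(x,y,16.4,-15.6)"
```

```text
clock: 12.13
position: [0.5951, 0.0085, 0.0327]
ee_rot: [-3.112, 0.427, -0.002]
force: [0.3, -0.7, -3.0]
width: 0.67
gripper_force: 35.0
t12.1 tcp [595.1   8.5  32.7] yaw -15.6 F [ 0.3 -0.7 -3. ] w 61.6 g 35.0
units/0.4m: shift(before turn) [-0.0028 -0.0019  0.0407] shift(after turn) [-0.0028 -0.0019  0.0407] turn [-0.0002 -0.0006 -0.0001] dist 16
```

```bash
python3 -m creep '[[-0.002,-0.0015,0.01,0,0,0],[0,0,0.01,0,0,0],[0,0,0.006,0,0,0],[0,0,0.006,0,0,0],[0,0,0.006,0,0,0],[0,0,0.005,0,0,0],[0,0,0,0,0,0],[0,0,0,0,0,0]]'
python3 -c "
from h import *
x,y=B(1,0); to(x,y,16.4,-15.6)"
```

```text
clock: 12.8
position: [0.594, 0.0097, 0.0164]
ee_rot: [-3.112, 0.426, -0.001]
force: [-7.3, 1.2, 19.5]
width: 0.676
gripper_force: 35.0
t12.8 tcp [594.    9.7  16.4] yaw -15.6 F [-7.3  1.2 19.5] w 62.2 g 35.0
units/0.4m: shift(before turn) [0.0006 0.0002 0.    ] shift(after turn) [0.0006 0.0002 0.    ] turn [-0.0001 -0.0002  0.    ] dist 0
```

```bash
python3 -m creep '[[0,0,0,0,0,0],[0,0,0,0,0,0],[0,0,0,0,0,0],[0,0,-0.03,0,0,0],[0,0,-0.06,0,0,0],[0,0,-0.08,0,0,0],[0,0,-0.08,0,0,0],[0,0,-0.08,0,0,0],[0,0,-0.06,0,0,0],[0,0,0,0,0,0]]' -0.565
python3 - <<'E'
from h import *
d=snap('top','top3'); s=snap('side','side3')
for a in [('greenW',390,155,430,225,.0255,'white'),('yelW',450,165,490,235,.0255,'white'),('sideG',300,140,360,175,.0255,'white'),('sideY',320,120,376,150,.0255,'white')]:
    try: print(a[0],roi(s if a[0][0]=='s' else d,*a[1:]))
    except Exception as e: print(a[0],'none')
print('side at start'); s=load('side0')
for a in [('sideG',300,140,360,175,.0255,'white'),('sideY',320,120,376,150,.0255,'white')]: print(roi(s,*a[1:]))
to(513.6,-227.5,150,-6.3)
E
```

```text
clock: 13.63
position: [0.5971, 0.0098, 0.1771]
ee_rot: [-3.111, 0.426, -0.014]
force: [0.9, 1.0, 0.3]
width: 0.783
gripper_force: 0.0
greenW [ 512.8 -225.9  140.8   54.9   -6.8  593.   510.2 -227.9]
yelW [ 486.3 -383.1  136.3   49.4   -8.2  495.   484.4 -385.6]
sideG [ 512.6 -221.9  144.5   65.    -6.8  443.   510.3 -221.5]
sideY [ 485.7 -379.8  136.8   62.1   -8.   330.   483.8 -379.5]
side at start
[ 513.4 -221.9  144.3   64.7   -6.8  438.   510.4 -221.5]
[ 485.6 -380.3  136.4   61.5   -7.6  329.   484.  -379.5]
t13.7 tcp [594.7   9.5 172.4] yaw -15.6 F [-0.5  0.3  0.3] w 72.2 g 0.0
units/0.4m: shift(before turn) [-0.0363  0.6253  0.0554] shift(after turn) [-0.1366  0.6112  0.0561] turn [-0.0003 -0.0013 -0.0774] dist 252
```

```bash
python3 -m creep '[[-0.0045,0.04,0.007,0,0,0],[-0.0045,0.078,0.007,0,0,0],[-0.0045,0.078,0.007,0,0,0],[-0.0045,0.078,0.007,0,0,0],[-0.0045,0.078,0.007,0,0,0],[-0.0045,0.078,0.007,0,0,0],[-0.0045,0.078,0.007,0,0,0],[-0.0045,0.078,0.007,0,0,0],[0,0.04,0,0,0,0],[0,0,0,0,0,-0.04],[0,0,0,0,0,-0.0374],[0,0,0,0,0,0],[0,0,0,0,0,0]]' -0.8
python3 -c "
from h import *
to(513.2,-226.8,3,-6.7)"
```

```text
clock: 14.82
position: [0.5122, -0.2276, 0.1474]
ee_rot: [-3.136, 0.176, 0.003]
force: [0.4, 0.1, -0.2]
width: 0.901
gripper_force: 0.0
t14.8 tcp [ 512.2 -227.6  147.4] yaw -6.4 F [ 0.4  0.1 -0.2] w 82.9 g 0.0
units/0.4m: shift(before turn) [ 0.0028 -0.0021  0.361 ] shift(after turn) [ 0.0022 -0.0023  0.361 ] turn [-0.0003  0.0008  0.0022] dist 144
```

```bash
python3 -m creep '[[0.0028,-0.0021,0.041,0,0,0.002],[0,0,0.06,0,0,0],[0,0,0.06,0,0,0],[0,0,0.06,0,0,0],[0,0,0.05,0,0,0],[0,0,0.04,0,0,0],[0,0,0.03,0,0,0],[0,0,0.02,0,0,0],[0,0,0,0,0,0]]'
python3 -m creep '[[0,0,0,0,0,0],[0,0,0,0,0,0],[0,0,0,0,0,0],[0,0,0,0,0,0],[0,0,0,0,0,0],[0,0,0,0,0,0],[0,0,0,0,0,0]]' 1 35
python3 -c "
from h import *
st()"
python3 -m creep '[[0,0,-0.01,0,0,0],[0,0,-0.03,0,0,0],[0,0,-0.06,0,0,0],[0,0,-0.08,0,0,0],[0,0,-0.08,0,0,0],[0,0,-0.03,0,0,0],[0,0,0,0,0,0],[0,0,0,0,0,0]]'
python3 -c "
from h import *
x,y=B(0,0); to(x,y,120,-15.6)"
```

```text
clock: 15.57
position: [0.5132, -0.2266, 0.0024]
ee_rot: [-3.136, 0.18, 0.004]
force: [-0.2, -0.5, 0.8]
width: 0.898
gripper_force: 0.0
clock: 16.15
position: [0.5148, -0.2272, 0.0048]
ee_rot: [3.136, -0.179, 0.002]
force: [-0.4, 1.5, 7.4]
width: 0.672
gripper_force: 35.0
t16.1 tcp [ 514.8 -227.2    4.8] yaw -6.5 F [-0.4  1.5  7.4] w 61.9 g 35.0
clock: 16.82
position: [0.5141, -0.2274, 0.1207]
ee_rot: [3.136, -0.179, 0.002]
force: [-0.3, 0.5, -2.9]
width: 0.672
gripper_force: 35.0
t16.8 tcp [ 514.1 -227.4  120.7] yaw -6.5 F [-0.3  0.5 -2.9] w 61.8 g 35.0
units/0.4m: shift(before turn) [ 0.129  -0.6117  0.0016] shift(after turn) [ 0.0311 -0.6244  0.0018] turn [ 0.0002 -0.0007  0.0754] dist 250
```

```bash
python3 -m creep '[[0.008,-0.03,0,0,0,0],[0.015,-0.071,0,0,0,0],[0.015,-0.071,0,0,0,0],[0.015,-0.071,0,0,0,0],[0.015,-0.071,0,0,0,0],[0.015,-0.071,0,0,0,0],[0.015,-0.071,0,0,0,0],[0.015,-0.071,0,0,0,0],[0.012,-0.06,0,0,0,0],[0.004,-0.025,0,0,0,0.0374],[0,0,0,0,0,0.038],[0,0,0,0,0,0],[0,0,0,0,0,0],[0,0,0,0,0,0]]'
python3 -c "
from h import *
to(594,9.7,58,-15.6)"
```

```text
clock: 17.98
position: [0.5924, 0.0099, 0.1189]
ee_rot: [3.112, -0.423, -0.003]
force: [-0.3, 0.0, -2.9]
width: 0.671
gripper_force: 35.0
t18.0 tcp [592.4   9.9 118.9] yaw -15.5 F [-0.3  0.  -2.9] w 61.7 g 35.0
units/0.4m: shift(before turn) [ 0.0041 -0.0008  0.1523] shift(after turn) [ 0.0039 -0.0006  0.1523] turn [0.0005 0.0008 0.0011] dist 61
```

```bash
python3 -m creep '[[0.0041,-0.0008,0.03,0,0,0.001],[0,0,0.05,0,0,0],[0,0,0.05,0,0,0],[0,0,0.022,0,0,0],[0,0,0,0,0,0],[0,0,0,0,0,0],[0,0,0,0,0,0]]'
python3 -c "
from h import *
to(594,9.7,38.6,-15.6)"
```

```text
clock: 18.57
position: [0.5956, 0.0099, 0.0599]
ee_rot: [-3.112, 0.429, -0.002]
force: [0.8, -0.3, -2.7]
width: 0.672
gripper_force: 35.0
t18.6 tcp [595.6   9.9  59.9] yaw -15.7 F [ 0.8 -0.3 -2.7] w 61.8 g 35.0
units/0.4m: shift(before turn) [-0.0037  0.0016  0.0532] shift(after turn) [-0.0037  0.0016  0.0532] turn [-0.0002 -0.0006 -0.0009] dist 21
```

```bash
python3 -m creep '[[-0.003,0.001,0.012,0,0,0],[0,0,0.012,0,0,0],[0,0,0.008,0,0,0],[0,0,0.006,0,0,0],[0,0,0.006,0,0,0],[0,0,0.006,0,0,0],[0,0,0.005,0,0,0],[0,0,0,0,0,0],[0,0,0,0,0,0]]'
python3 -c "
from h import *
to(594,9.7,38.6,-15.6)"
```

```text
clock: 19.32
position: [0.5937, 0.01, 0.0388]
ee_rot: [3.112, -0.429, 0.001]
force: [-6.7, 0.3, 18.3]
width: 0.669
gripper_force: 35.0
t19.3 tcp [593.7  10.   38.8] yaw -15.7 F [-6.7  0.3 18.3] w 61.5 g 35.0
units/0.4m: shift(before turn) [0.001  0.0005 0.0005] shift(after turn) [0.001  0.0005 0.0005] turn [ 0.     -0.0003 -0.0009] dist 0
```

```bash
python3 -m creep '[[0,0,0,0,0,0],[0,0,0,0,0,0],[0,0,0,0,0,0],[0,0,-0.03,0,0,0],[0,0,-0.06,0,0,0],[0,0,-0.08,0,0,0],[0,0,-0.08,0,0,0],[0,0,-0.06,0,0,0],[0,0,-0.03,0,0,0],[0,0,0,0,0,0]]' -0.565
python3 - <<'E'
from h import *
d=snap('top','top4'); s=snap('side','side4')
for a in [('yelW',440,145,500,245,.0255,'white'),('sideY',310,110,380,155,.0255,'white'),('lid',340,130,385,230,.016,'grey')]:
    try: print(a[0],roi(s if a[0][0]=='s' else d,*a[1:]))
    except Exception as e: print(a[0],'none')
to(486.8,-383.8,150,-8)
f=d['frame'][:,:,::-1]; g=s['frame'][:,:,::-1]
cv2.imwrite('pics/c4.png',np.hstack([cv2.resize(f[90:240,280:500],None,fx=2,fy=2,interpolation=3),cv2.resize(g[150:250,210:370],(360,300),interpolation=3)]))
E
```

```text
clock: 20.15
position: [0.5957, 0.0103, 0.1774]
ee_rot: [-3.111, 0.429, -0.01]
force: [0.8, 1.2, -1.0]
width: 0.784
gripper_force: 0.0
yelW [ 486.3 -383.   136.3   49.5   -8.2  493.   483.9 -385.3]
sideY [ 485.6 -379.9  137.    61.9   -8.3  331.   483.9 -379.3]
lid [ 568.8 -117.5  129.3   51.7  -14.9  536.   585.7 -126.6]
t20.2 tcp [593.7  10.  173.7] yaw -15.7 F [-0.8 -0.1 -0. ] w 72.2 g 0.0
units/0.4m: shift(before turn) [0.0091 1.0201 0.059 ] shift(after turn) [-0.1277  1.0121  0.0593] turn [-0.0001 -0.0005 -0.0642] dist 409
```

View pics/c4.png

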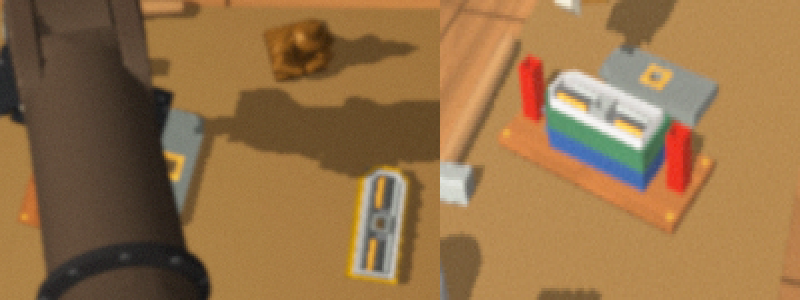

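Blue and green are stacked flush on the base (right-hand crop, about (610,130)). The lid lies behind them and yellow hasn't moved.

```bash
python3 -m creep '[[0,0.04,0.004,0,0,0],[0,0.08,0.005,0,0,0],[0,0.08,0.005,0,0,0],[0,0.08,0.005,0,0,0],[0,0.08,0.005,0,0,0],[0,0.08,0.005,0,0,0],[0.002,0.08,0.005,0,0,0],[0.002,0.08,0.005,0,0,0],[0.002,0.08,0.005,0,0,0],[0.002,0.08,0.005,0,0,0],[0.001,0.08,0.005,0,0,0],[0,0.08,0.005,0,0,0],[0,0.08,0,0,0,0],[0,0.02,0,0,0,-0.0322],[0,0,0,0,0,-0.032],[0,0,0,0,0,0],[0,0,0,0,0,0]]' -0.8
python3 -c "
from h import *
to(486.6,-383.5,3,-8.2)"
```

```text
clock: 21.67
position: [0.4861, -0.3831, 0.1483]
ee_rot: [-3.132, 0.222, 0.003]
force: [0.3, 0.3, -0.6]
width: 0.9
gripper_force: 0.0
t21.7 tcp [ 486.1 -383.1  148.3] yaw -8.1 F [ 0.3  0.3 -0.6] w 82.8 g 0.0
units/0.4m: shift(before turn) [0.0019 0.0013 0.3633] shift(after turn) [0.0013 0.0008 0.3633] turn [-0.0007  0.0008  0.0007] dist 145
```

```bash
python3 -m creep '[[0.0015,0.001,0.043,0,0,0.001],[0,0,0.06,0,0,0],[0,0,0.06,0,0,0],[0,0,0.06,0,0,0],[0,0,0.05,0,0,0],[0,0,0.04,0,0,0],[0,0,0.03,0,0,0],[0,0,0.02,0,0,0],[0,0,0,0,0,0]]'
python3 -m creep '[[0,0,0,0,0,0],[0,0,0,0,0,0],[0,0,0,0,0,0],[0,0,0,0,0,0],[0,0,0,0,0,0],[0,0,0,0,0,0],[0,0,0,0,0,0]]' 1 35
python3 -c "
from h import *
st()"
python3 -m creep '[[0,0,-0.01,0,0,0],[0,0,-0.03,0,0,0],[0,0,-0.06,0,0,0],[0,0,-0.08,0,0,0],[0,0,-0.08,0,0,0],[0,0,-0.06,0,0,0],[0,0,-0.02,0,0,0],[0,0,0,0,0,0],[0,0,0,0,0,0]]'
python3 -c "
from h import *
to(594,9.8,138,-15.6)"
```

```text
clock: 22.42
position: [0.4866, -0.3831, 0.0027]
ee_rot: [-3.132, 0.222, 0.004]
force: [-0.8, -0.4, 0.2]
width: 0.897
gripper_force: 0.0
clock: 23.0
position: [0.4879, -0.384, 0.0054]
ee_rot: [3.134, -0.222, 0.002]
force: [-0.6, 3.0, 6.3]
width: 0.674
gripper_force: 35.0
t23.0 tcp [ 487.9 -384.     5.4] yaw -8.1 F [-0.6  3.   6.3] w 62.1 g 35.0
clock: 23.75
position: [0.4866, -0.3841, 0.1397]
ee_rot: [-3.134, 0.223, 0.001]
force: [-0.4, -0.1, -4.4]
width: 0.672
gripper_force: 35.0
t23.8 tcp [ 486.6 -384.1  139.7] yaw -8.1 F [-0.4 -0.1 -4.4] w 61.8 g 35.0
units/0.4m: shift(before turn) [ 0.1265 -1.0129  0.0043] shift(after turn) [-0.0062 -1.0207  0.0043] turn [0.     0.0003 0.0623] dist 408
```

```bash
python3 -m creep '[[0.005,-0.04,0,0,0,0],[0.01,-0.08,0,0,0,0],[0.01,-0.08,0,0,0,0],[0.01,-0.08,0,0,0,0],[0.01,-0.08,0,0,0,0],[0.01,-0.08,0,0,0,0],[0.01,-0.08,0,0,0,0],[0.01,-0.08,0,0,0,0],[0.01,-0.08,0,0,0,0],[0.01,-0.08,0,0,0,0],[0.01,-0.08,0,0,0,0],[0.01,-0.08,0,0,0,0],[0.008,-0.06,0,0,0,0],[0.0035,-0.033,0,0,0,0],[0,0,0,0,0,0.031],[0,0,0,0,0,0.0313],[0,0,0,0,0,0],[0,0,0,0,0,0],[0,0,0,0,0,0]]'
python3 -c "
from h import *
to(594,9.8,80,-15.6)"
```

```text
clock: 25.33
position: [0.5939, 0.0089, 0.1394]
ee_rot: [3.112, -0.424, -0.002]
force: [0.2, 0.1, -3.8]
width: 0.671
gripper_force: 35.0
t25.3 tcp [593.9   8.9 139.4] yaw -15.5 F [ 0.2  0.1 -3.8] w 61.8 g 35.0
units/0.4m: shift(before turn) [-1.000e-04 -2.300e-03  1.485e-01] shift(after turn) [-0.0004 -0.0021  0.1485] turn [0.0005 0.0007 0.0006] dist 59
```

```bash
python3 -m creep '[[0,-0.0015,0.03,0,0,0.001],[0,0,0.05,0,0,0],[0,0,0.05,0,0,0],[0,0,0.0185,0,0,0],[0,0,0,0,0,0],[0,0,0,0,0,0],[0,0,0,0,0,0]]'
python3 -c "
from h import *
to(594,9.8,60.5,-15.6)"
```

```text
clock: 25.92
position: [0.5955, 0.0102, 0.082]
ee_rot: [-3.112, 0.429, -0.002]
force: [0.7, 0.8, -4.8]
width: 0.67
gripper_force: 35.0
t25.9 tcp [595.5  10.2  82. ] yaw -15.7 F [ 0.7  0.8 -4.8] w 61.6 g 35.0
units/0.4m: shift(before turn) [-0.0034  0.0021  0.0537] shift(after turn) [-0.0033  0.002   0.0537] turn [-0.0003 -0.0007 -0.0009] dist 22
```

```bash
python3 -m creep '[[-0.0025,0.001,0.012,0,0,0],[0,0,0.012,0,0,0],[0,0,0.008,0,0,0],[0,0,0.006,0,0,0],[0,0,0.006,0,0,0],[0,0,0.006,0,0,0],[0,0,0.005,0,0,0],[0,0,0,0,0,0],[0,0,0,0,0,0]]'
python3 -c "
from h import *
to(594,9.8,60.5,-15.6)"
```

```text
clock: 26.67
position: [0.5937, 0.0102, 0.0613]
ee_rot: [3.112, -0.43, 0.001]
force: [-9.2, -1.3, 23.9]
width: 0.675
gripper_force: 35.0
t26.7 tcp [593.7  10.2  61.3] yaw -15.7 F [-9.2 -1.3 23.9] w 62.1 g 35.0
units/0.4m: shift(before turn) [0.0011 0.0008 0.0019] shift(after turn) [0.0011 0.0008 0.0019] turn [-0.     -0.0004 -0.001 ] dist 1
```

```bash
python3 -m creep '[[0,0,0,0,0,0],[0,0,0,0,0,0],[0,0,0,0,0,0],[0,0,-0.03,0,0,0],[0,0,-0.06,0,0,0],[0,0,-0.08,0,0,0],[0,0,-0.06,0,0,0],[0,0,-0.03,0,0,0],[0,0,0,0,0,0]]' -0.565
python3 -m creep '[[0,0.04,0,0,0,0],[0,0.07,0,0,0,0],[0,0.07,0,0,0,0],[0,0.07,0,0,0,0],[0,0.05,0,0,0,0],[0,0,0,0,0,0],[0,0,0,0,0,0],[0,0,0,0,0,0]]' -0.565
python3 -c "
from h import *
to(562,-107.9,3.5,-15.5)"
```

```text
clock: 27.42
position: [0.5958, 0.0105, 0.1671]
ee_rot: [-3.111, 0.429, -0.01]
force: [0.3, -0.0, 0.2]
width: 0.784
gripper_force: 0.0
clock: 28.08
position: [0.5611, -0.1044, 0.1627]
ee_rot: [-3.112, 0.429, 0.001]
force: [0.3, 0.0, -0.5]
width: 0.783
gripper_force: 0.0
t28.1 tcp [ 561.1 -104.4  162.7] yaw -15.7 F [ 0.3  0.  -0.5] w 72.0 g 0.0
units/0.4m: shift(before turn) [0.0047 0.0081 0.3979] shift(after turn) [0.0044 0.0079 0.3979] turn [-0.0003  0.0002 -0.0015] dist 159
```

```bash
python3 -m creep '[[0.0045,0.008,0.04,0,0,-0.001],[0,0,0.06,0,0,0],[0,0,0.07,0,0,0],[0,0,0.07,0,0,0],[0,0,0.06,0,0,0],[0,0,0.04,0,0,0],[0,0,0.03,0,0,0],[0,0,0.02,0,0,0],[0,0,0.008,0,0,0],[0,0,0,0,0,0]]'
python3 -m creep '[[0,0,0,0,0,0],[0,0,0,0,0,0],[0,0,0,0,0,0],[0,0,0,0,0,0],[0,0,0,0,0,0],[0,0,0,0,0,0]]' 1 35
python3 -c "
from h import *
st()"
python3 -m creep '[[0,0,-0.01,0,0,0],[0,0,-0.03,0,0,0],[0,0,-0.06,0,0,0],[0,0,-0.08,0,0,0],[0,0,-0.08,0,0,0],[0,0,-0.08,0,0,0],[0,0,-0.04,0,0,0],[0,0,0,0,0,0],[0,0,0,0,0,0]]'
python3 -c "
from h import *
to(594,10,150,-15.6)"
```

```text
clock: 28.92
position: [0.5621, -0.1083, 0.0035]
ee_rot: [-3.112, 0.425, 0.0]
force: [0.2, 0.0, 0.9]
width: 0.783
gripper_force: 0.0
clock: 29.42
position: [0.5628, -0.1089, 0.0047]
ee_rot: [-3.112, 0.426, -0.003]
force: [0.8, 1.2, 6.1]
width: 0.668
gripper_force: 35.0
t29.4 tcp [ 562.8 -108.9    4.7] yaw -15.6 F [0.8 1.2 6.1] w 61.5 g 35.0
clock: 30.17
position: [0.5622, -0.109, 0.1569]
ee_rot: [3.112, -0.427, 0.003]
force: [0.2, -0.0, -2.4]
width: 0.67
gripper_force: 35.0
t30.2 tcp [ 562.2 -109.   156.9] yaw -15.6 F [ 0.2 -0.  -2.4] w 61.6 g 35.0
units/0.4m: shift(before turn) [-0.0035 -0.308   0.0173] shift(after turn) [-0.0034 -0.308   0.0173] turn [-0.0001 -0.001  -0.0001] dist 123
```

```bash
python3 -m creep '[[-0.0035,-0.03,0,0,0,0],[0,-0.06,0,0,0,0],[0,-0.07,0,0,0,0],[0,-0.07,0,0,0,0],[0,-0.05,0,0,0,0],[0,-0.028,0,0,0,0],[0,0,0.02,0,0,0],[0,0,0.04,0,0,0],[0,0,0.04,0,0,0],[0,0,0.03,0,0,0],[0,0,0,0,0,0],[0,0,0,0,0,0],[0,0,0,0,0,0]]'
python3 -c "
from h import *
to(594,10,82.5,-15.6)"
```

```text
clock: 31.25
position: [0.594, 0.0096, 0.104]
ee_rot: [3.112, -0.427, 0.0]
force: [0.3, -0.5, -1.9]
width: 0.673
gripper_force: 35.0
t31.2 tcp [594.    9.6 104. ] yaw -15.6 F [ 0.3 -0.5 -1.9] w 61.9 g 35.0
units/0.4m: shift(before turn) [-0.0002 -0.0009  0.0538] shift(after turn) [-0.0002 -0.0009  0.0538] turn [ 0.0001 -0.0001 -0.0003] dist 22
```

```bash
python3 -m creep '[[0,-0.0005,0.012,0,0,0],[0,0,0.012,0,0,0],[0,0,0.008,0,0,0],[0,0,0.006,0,0,0],[0,0,0.006,0,0,0],[0,0,0.006,0,0,0],[0,0,0.006,0,0,0],[0,0,0,0,0,0],[0,0,0,0,0,0]]'
python3 -c "
from h import *
to(594,10,82.5,-15.6)"
```

```text
clock: 32.0
position: [0.5939, 0.0104, 0.0827]
ee_rot: [-3.113, 0.426, -0.001]
force: [-5.5, -0.1, 13.3]
width: 0.673
gripper_force: 35.0
t32.0 tcp [593.9  10.4  82.7] yaw -15.6 F [-5.5 -0.1 13.3] w 62.0 g 35.0
units/0.4m: shift(before turn) [0.0006 0.0009 0.0004] shift(after turn) [0.0006 0.0009 0.0004] turn [-0.     -0.0003  0.    ] dist 0
```

```bash
python3 -m creep '[[0,0,0,0,0,0],[0,0,0,0,0,0],[0,0,0,0,0,0],[0,0,-0.03,0,0,0],[0,0,-0.06,0,0,0],[0,0,-0.08,0,0,0],[0,0,-0.08,0,0,0],[0,0,-0.08,0,0,0],[0,0,-0.03,0,0,0],[0,0,0,0,0,0],[0,0,0,0,0,0]]' -0.565
python3 - <<'E'
from h import *
d=snap('top','top5'); s=snap('side','side5')
print(roi(d,140,135,165,190,.179,'tan'))
to(560.5,392,220,9)
f=d['frame'][:,:,::-1]; g=s['frame'][:,:,::-1]
cv2.imwrite('pics/c5.png',np.hstack([cv2.resize(g[160:360,180:360],None,fx=3,fy=3,interpolation=3)[:560],cv2.resize(f[140:250,140:200],None,fx=4,fy=5.0909,interpolation=3)]))
E
```

```text
clock: 32.92
position: [0.5942, 0.0104, 0.2266]
ee_rot: [-3.112, 0.426, -0.003]
force: [0.2, -0.9, -1.0]
width: 0.784
gripper_force: 0.0
[563.6 398.4  63.8  16.    9.4 182.  563.5 398.3]
t33.0 tcp [593.1  10.3 224.5] yaw -15.6 F [-1.   0.  -0.1] w 72.0 g 0.0
units/0.4m: shift(before turn) [-0.3351 -0.8973  0.0112] shift(after turn) [ 0.0687 -0.9554  0.0113] turn [ 1.00e-04  7.00e-04 -2.05e-01] dist 383
```

```bash
ls -la pics/c5.png
```

```text
-rw-r--r-- 1 agent agent 365378 Nov 29 19:15 pics/c5.png
```

View pics/c5.png

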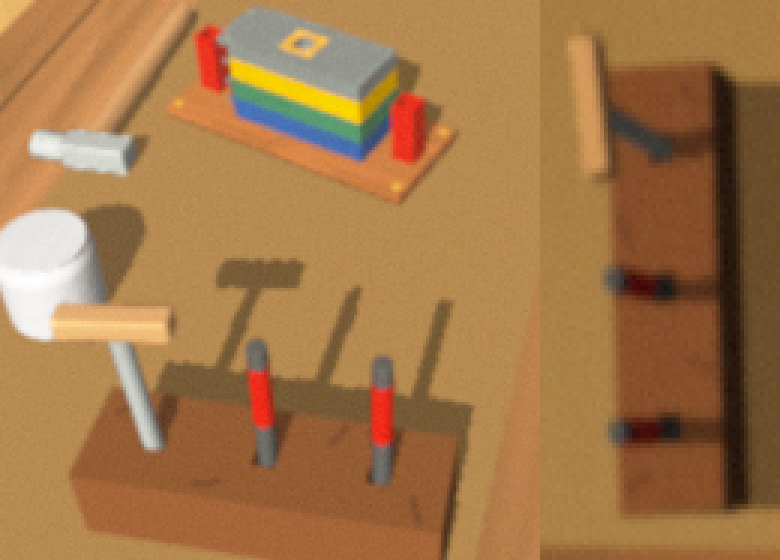

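Blue, green, yellow and the lid are flush, with clips aligned. The rod leans a little in its hole. I'll triangulate its handle and the chisel heads from both views.

Run:
```python
from h import *
d=load('top5'); s=load('side5')
def tri(a,b):
    P=[np.c_[cam(q)[1],cam(q)[2]] for q in(d,s)]; P=[cam(q)[0]@p for q,p in zip((d,s),P)]
    X=cv2.triangulatePoints(P[0],P[1],np.array(a,float).reshape(2,1),np.array(b,float).reshape(2,1)).ravel(); return np.round(X[:3]/X[3]*1000,1)
def T(p): return ((p[0]-540+.5)/4-.5+140,(p[1]+.5)/5.0909-.5+140)
def S(p): return ((p[0]+.5)/3-.5+180,(p[1]+.5)/3-.5+160)
print('handle centre',tri(T((588,107)),S((113,324))))
print('handle far end',tri(T((583,37)),S((56,324))),'near',tri(T((597,177)),S((171,325))))
print('rod at block',tri(T((662,148)),S((153,447))))
print('chisM head',tri(T((612,278)),S((257,345))),'entry',tri(T((668,287)),S((264,463))))
print('chisL head',tri(T((619,432)),S((382,363))),'entry',tri(T((674,428)),S((380,482))))
```

```text
handle centre [563.6 398.5 172.9]
handle far end [596.2 403.6 169.7] near [531.8 392.  173.5]
rod at block [561.6 392.6  53. ]
chisM head [486.6 385.4 162.4] entry [491.6 386.6  52.5]
chisL head [416.8 379.6 160.7] entry [420.8 381.   50.3]
```

```bash
python3 -m creep '[[-0.015,-0.04,0,0,0,0],[-0.03,-0.078,0,0,0,0],[-0.03,-0.078,0,0,0,0],[-0.03,-0.078,0,0,0,0],[-0.03,-0.078,0,0,0,0],[-0.03,-0.078,0,0,0,0],[-0.03,-0.078,0,0,0,0],[-0.03,-0.078,0,0,0,0],[-0.03,-0.078,0,0,0,0],[-0.03,-0.078,0,0,0,0],[-0.03,-0.078,0,0,0,0],[-0.02,-0.074,0,0,0,0],[0,0,0,0,0,-0.05],[0,0,0,0,0,-0.055],[0,0,0,0,0,-0.055],[0,0,0,0,0,-0.049],[0,0,0,0,0,0],[0,0,0,0,0,0]]' -0.565
python3 -c "
from h import *
to(563.5,398.2,153,9.5)"
```

```text
clock: 34.52
position: [0.5605, 0.3904, 0.2239]
ee_rot: [3.13, 0.255, -0.003]
force: [0.2, -0.1, 0.7]
width: 0.782
gripper_force: 0.0
t34.5 tcp [560.5 390.4 223.9] yaw 9.3 F [ 0.2 -0.1  0.7] w 71.9 g 0.0
units/0.4m: shift(before turn) [ 0.011  -0.0182  0.1773] shift(after turn) [ 0.0107 -0.018   0.1773] turn [ 0.0004  0.001  -0.0017] dist 71
```

```bash
python3 -m creep '[[0.011,-0.018,0.02,0,0,-0.001],[0,0,0.05,0,0,0],[0,0,0.05,0,0,0],[0,0,0.04,0,0,0],[0,0,0.017,0,0,0],[0,0,0,0,0,0],[0,0,0,0,0,0]]'
python3 -m creep '[[0,0,0,0,0,0],[0,0,0,0,0,0],[0,0,0,0,0,0],[0,0,0,0,0,0],[0,0,0,0,0,0],[0,0,0,0,0,0],[0,0,0,0,0,0],[0,0,0,0,0,0],[0,0,0,0,0,0],[0,0,0,0,0,0]]' 1 30
python3 -c "
from h import *
to(563.5,398.2,153,9.5)"
```

```text
clock: 35.1
position: [0.564, 0.399, 0.1544]
ee_rot: [3.13, 0.262, -0.001]
force: [0.0, -0.0, 0.7]
width: 0.782
gripper_force: 0.0
clock: 35.93
position: [0.5642, 0.3981, 0.1545]
ee_rot: [3.13, 0.263, 0.0]
force: [0.9, -1.7, 1.0]
width: 0.172
gripper_force: 30.0
t35.9 tcp [564.2 398.1 154.5] yaw 9.6 F [ 0.9 -1.7  1. ] w 15.9 g 30.0
units/0.4m: shift(before turn) [-0.0017 -0.0006  0.0036] shift(after turn) [-0.0017 -0.0005  0.0036] turn [0.0004 0.     0.0007] dist 2
```

```bash
python3 -m creep '[[0,0,-0.01,0,0,0],[0,0,-0.02,0,0,0],[0,0,-0.03,0,0,0],[0,0,-0.04,0,0,0],[0,0,-0.05,0,0,0],[0,0,-0.06,0,0,0],[0,0,-0.06,0,0,0],[0,0,-0.03,0,0,0],[0,0,0,0,0,0],[0,0,0,0,0,0]]'
python3 - <<'E'
from h import *
to(593.2,9.9,275,-15.6)
s=snap('side','side6'); d=snap('top','top6')
cv2.imwrite('pics/c6.png',cv2.resize(s['frame'][140:380,120:340,::-1],None,fx=2.5,fy=2.5,interpolation=3))
E
```

```text
clock: 36.77
position: [0.564, 0.399, 0.2749]
ee_rot: [-3.13, -0.263, -0.002]
force: [-1.1, -0.1, -3.3]
width: 0.174
gripper_force: 30.0
t36.8 tcp [564.  399.  274.9] yaw 9.6 F [-1.1 -0.1 -3.3] w 16.0 g 30.0
units/0.4m: shift(before turn) [-9.060e-02  9.712e-01 -9.000e-04] shift(after turn) [ 3.318e-01  9.173e-01 -1.000e-04] turn [-0.0005 -0.0004  0.2101] dist 390
```

View pics/c6.png

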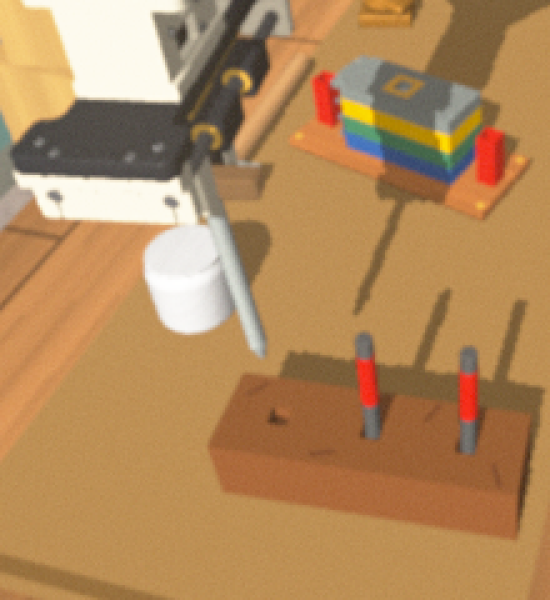

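The rod is out of the block, with its tip at crop (262,355), and the chisels are undisturbed. I'll compute the tip's offset from the tool.

Run:
```python
from h import *
s=load('side6'); p=((262.5)/2.5-.5+120,(355.5)/2.5-.5+140)
# nominal vertical rod prediction vs seen
print('seen',np.round(p,1),'pred tip',proj(s,[.564,.399,.1324]),'pred top',proj(s,[.564,.399,.27]))
print('ray z132',np.round(ray(s,p,.1324)*1000,1))
print('dpx per mm x,y,z',[np.round(proj(s,np.array([.564,.399,.1324])+np.eye(3)[i]*.01)-proj(s,[.564,.399,.1324]),1)/10 for i in range(3)])
```

```text
seen [224.5 281.7] pred tip [221.40774946 283.77919501] pred top [205.15590319 223.56135755]
ray z132 [560.9 393.7 132.4]
dpx per mm x,y,z [array([-0.54, -0.11]), array([-0.27,  0.47]), array([-0.1 , -0.38])]
```

```bash
python3 -m creep '[[-0.003,0.038,0,0,0,0],[-0.007,0.08,0,0,0,0],[-0.007,0.08,0,0,0,0],[-0.007,0.08,0,0,0,0],[-0.007,0.08,0,0,0,0],[-0.007,0.08,0,0,0,0],[-0.007,0.08,0,0,0,0],[-0.007,0.08,0,0,0,0],[-0.007,0.08,0,0,0,0],[-0.007,0.08,0,0,0,0],[-0.007,0.08,0,0,0,0],[-0.007,0.08,0,0,0,0],[-0.003,0.05,0,0,0,0],[0,0,0,0,0,0.05],[0,0,0,0,0,0.055],[0,0,0,0,0,0.055],[0,0,0,0,0,0.05],[0,0,0,0,0,0],[0,0,0,0,0,0]]'
python3 -c "
from h import *
to(596,11.5,246,-15.6)"
```

```text
clock: 38.45
position: [0.5952, 0.0108, 0.2735]
ee_rot: [3.112, -0.422, -0.003]
force: [0.2, 1.0, -2.4]
width: 0.173
gripper_force: 30.0
t38.5 tcp [595.2  10.8 273.5] yaw -15.4 F [ 0.2  1.  -2.4] w 15.9 g 30.0
units/0.4m: shift(before turn) [ 0.0015 -0.0022  0.0689] shift(after turn) [ 0.0014 -0.0022  0.0689] turn [0.0005 0.0007 0.0014] dist 28
```

```bash
python3 -m creep '[[0.0015,-0.002,0.03,0,0,0.001],[0,0,0.03,0,0,0],[0,0,0.006,0,0,0],[0,0,0,0,0,0],[0,0,0,0,0,0],[0,0,0,0,0,0]]'
python3 - <<'E'
from h import *
p,R=st()
s=snap('side','side7')
cv2.imwrite('pics/c7.png',cv2.resize(s['frame'][120:220,220:330,::-1],None,fx=6,fy=6,interpolation=3))
print('pred tip',proj(s,[p[0]/1e3,p[1]/1e3,(p[2]-142.5)/1e3]),'pred lid hole',proj(s,[.5932,.0099,.094]))
c=np.array([p[0],p[1],p[2]-142.5])/1e3
print([np.round((proj(s,c+np.eye(3)[i]*.01)-proj(s,c))/10,2) for i in range(3)])
E
```

```text
clock: 38.95
position: [0.597, 0.0119, 0.2488]
ee_rot: [-3.112, 0.428, -0.001]
force: [0.2, 0.4, -2.3]
width: 0.171
gripper_force: 30.0
t39.0 tcp [597.   11.9 248.8] yaw -15.7 F [ 0.2  0.4 -2.3] w 15.7 g 30.0
pred tip [278.80889127 169.95727678] pred lid hole [280.79588522 173.68041459]
[array([-0.37, -0.05]), array([-0.13,  0.21]), array([-0.03, -0.33])]
```

View pics/c7.png

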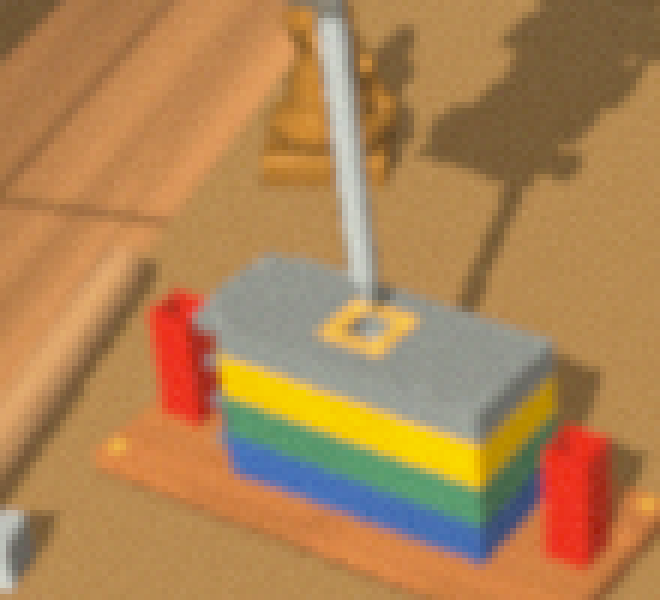

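The tip hovers about 12 mm above the lid's hole: tip at crop (367,298), hole at (368,327). It leans about 2° in tool pitch, so I'll straighten it and lower a little.

```bash
python3 -m creep '[[-0.011,-0.004,0,0,0.015,0],[0,0,0,0,0,0],[0,0,0.015,0,0,0],[0,0,0.015,0,0,0],[0,0,0.01,0,0,0],[0,0,0.01,0,0,0],[0,0,0.01,0,0,0],[0,0,0,0,0,0],[0,0,0,0,0,0]]'
python3 - <<'E'
from h import *
p,R=st()
E
```

```text
clock: 39.75
position: [0.5935, 0.0144, 0.2237]
ee_rot: [3.107, -0.429, 0.048]
force: [0.3, 0.5, -2.3]
width: 0.17
gripper_force: 30.0
t39.8 tcp [593.5  14.4 223.7] yaw -15.7 F [ 0.3  0.5 -2.3] w 15.6 g 30.0
```

```bash
python3 -m creep '[[0,0,0.015,0,0,0],[0,0,0.015,0,0,0],[0,0,0.015,0,0,0],[0,0,0.015,0,0,0],[0,0,0,0,0,0],[0,0,0,0,0,0]]'
python3 -m creep '[[0,0,0.015,0,0,0],[0,0,0.015,0,0,0],[0,0,0,0,0,0],[0,0,0,0,0,0]]'
python3 - <<'E'
from h import *
p,R=st()
E
```

```text
clock: 40.25
position: [0.594, 0.0142, 0.1995]
ee_rot: [3.107, -0.429, 0.047]
force: [0.8, -0.1, -2.6]
width: 0.176
gripper_force: 30.0
clock: 40.58
position: [0.5944, 0.0141, 0.1876]
ee_rot: [3.107, -0.429, 0.047]
force: [0.6, 0.0, -1.9]
width: 0.173
gripper_force: 30.0
t40.6 tcp [594.4  14.1 187.6] yaw -15.7 F [ 0.6  0.  -1.9] w 15.9 g 30.0
```

```bash
python3 -m creep '[[0,0,0.015,0,0,0],[0,0,0.015,0,0,0],[0,0,0.012,0,0,0],[0,0,0.012,0,0,0],[0,0,0.01,0,0,0],[0,0,0,0,0,0],[0,0,0,0,0,0]]'
python3 - <<'E'
from h import *
p,R=st()
E
```

```text
clock: 41.17
position: [0.5954, 0.0139, 0.1622]
ee_rot: [3.107, -0.429, 0.048]
force: [-0.2, -0.7, -2.4]
width: 0.17
gripper_force: 30.0
t41.2 tcp [595.4  13.9 162.2] yaw -15.7 F [-0.2 -0.7 -2.4] w 15.7 g 30.0
```

```bash
python3 -m creep '[[0,0,0.01,0,0,0],[0,0,0.01,0,0,0],[0,0,0.01,0,0,0],[0,0,0.008,0,0,0],[0,0,0.005,0,0,0],[0,0,0,0,0,0],[0,0,0,0,0,0]]'
python3 - <<'E'
from h import *
p,R=st()
E
```

```text
clock: 41.75
position: [0.5962, 0.0138, 0.1456]
ee_rot: [3.107, -0.429, 0.05]
force: [-1.6, 0.2, 0.8]
width: 0.172
gripper_force: 30.0
t41.8 tcp [596.2  13.8 145.6] yaw -15.7 F [-1.6  0.2  0.8] w 15.8 g 30.0
```

```bash
python3 -m creep '[[0,0,0.005,0,0,0],[0,0,0,0,0,0],[0,0,0,0,0,0]]'
python3 -m creep '[[0,0,0,0,0,0],[0,0,0,0,0,0],[0,0,0,0,0,0],[0,0,0,0,0,0],[0,0,0,0,0,0]]' -0.2
python3 -c "
from h import *
st()"
python3 -m creep '[[0,0,-0.03,0,0,0],[0,0,-0.06,0,0,0],[0,0,-0.08,0,0,0],[0,0,-0.05,0,-0.015,0],[0,0,0,0,0,0],[0,0,0,0,0,0]]' -0.2
python3 - <<'E'
from h import *
d=snap('top','top8'); s=snap('side','side8')
to(488,385.5,220,4.6)
print('lid',roi(s,250,140,320,200,.094,'grey'), 'handle pred', proj(s,[.5932,.0099,.162]), 'socket-high handle +10', proj(s,[.5932,.0099,.172]))
cv2.imwrite('pics/c8.png',cv2.resize(s['frame'][100:230,215:335,::-1],None,fx=4.6,fy=4.6,interpolation=3))
E
```

```text
clock: 42.0
position: [0.5971, 0.0138, 0.1451]
ee_rot: [3.108, -0.429, 0.053]
force: [-2.8, -0.2, 12.9]
width: 0.176
gripper_force: 30.0
clock: 42.42
position: [0.5961, 0.0138, 0.1432]
ee_rot: [3.107, -0.429, 0.049]
force: [-0.3, -0.4, 0.8]
width: 0.488
gripper_force: 0.0
t42.4 tcp [596.1  13.8 143.2] yaw -15.7 F [-0.3 -0.4  0.8] w 44.9 g 0.0
clock: 42.92
position: [0.5944, 0.0145, 0.2323]
ee_rot: [-3.112, 0.43, -0.004]
force: [-0.6, 0.1, -0.7]
width: 0.602
gripper_force: 0.0
t43.0 tcp [592.9  14.5 230.3] yaw -15.7 F [-1.  -0.3 -0.6] w 55.4 g 0.0
units/0.4m: shift(before turn) [-0.5036 -0.8219  0.0257] shift(after turn) [-0.1869 -0.9456  0.0257] turn [ 0.0002  0.0006 -0.1693] dist 386
lid [587.8   6.1 156.8 120.7 -15.4 979.  588.   19.3] handle pred [278.87649126 150.93960969] socket-high handle +10 [278.57879293 147.41250704]
```

View pics/c8.png

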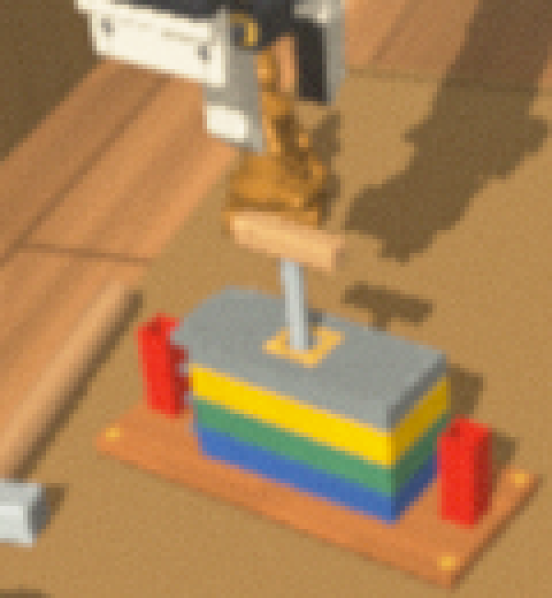

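The rod is home: handle centre at crop (288,240), against a predicted full-depth height within 1 px. Next is the middle chisel.

```bash
python3 -m creep '[[-0.02,-0.03,0,0,0,0],[-0.043,-0.07,0,0,0,0],[-0.043,-0.07,0,0,0,0],[-0.043,-0.07,0,0,0,0],[-0.043,-0.07,0,0,0,0],[-0.043,-0.07,0,0,0,0],[-0.043,-0.07,0,0,0,0],[-0.043,-0.07,0,0,0,0],[-0.043,-0.07,0,0,0,0],[-0.043,-0.07,0,0,0,0],[-0.043,-0.07,0,0,0,0],[-0.043,-0.07,0,0,0,0],[-0.011,-0.022,0.02,0,0,0],[0,0,0,0,0,-0.056],[0,0,0,0,0,-0.056],[0,0,0,0,0,-0.056],[0,0,0,0,0,0],[0,0,0,0,0,0]]' -0.2
python3 -c "
from h import *
to(487.5,385.3,118,4.6)"
```

```text
clock: 44.52
position: [0.4881, 0.385, 0.2221]
ee_rot: [3.138, 0.116, -0.002]
force: [-0.2, -0.2, -0.2]
width: 0.605
gripper_force: 0.0
t44.5 tcp [488.1 385.  222.1] yaw 4.2 F [-0.2 -0.2 -0.2] w 55.6 g 0.0
units/0.4m: shift(before turn) [-0.001  -0.0012  0.2601] shift(after turn) [-0.0014 -0.0009  0.2601] turn [ 0.0005  0.0008 -0.0031] dist 104
```

```bash
python3 -m creep '[[-0.001,-0.001,0.03,0,0,-0.002],[0,0,0.06,0,0,0],[0,0,0.06,0,0,0],[0,0,0.06,0,0,0],[0,0,0.04,0,0,0],[0,0,0.01,0,0,0],[0,0,0,0,0,0]]'
python3 -m creep '[[0,0,0,0,0,0],[0,0,0,0,0,0],[0,0,0,0,0,0],[0,0,0,0,0,0],[0,0,0,0,0,0],[0,0,0,0,0,0],[0,0,0,0,0,0],[0,0,0,0,0,0]]' 1 30
python3 -c "
from h import *
st()"
python3 -m creep '[[0,0,-0.02,0,0,0],[0,0,-0.03,0,0,0],[0,0,-0.04,0,0,0],[0,0,-0.05,0,0,0],[0,0,-0.06,0,0,0],[0,0,-0.04,0,0,0],[0,0,0,0,0,0],[0,0,0,0,0,0]]'
python3 - <<'E'
from h import *
x,y=B(-105,0); print(x,y); to(x,y,220,-15.6)
E
```

```text
clock: 45.1
position: [0.487, 0.3851, 0.1174]
ee_rot: [3.137, 0.126, -0.004]
force: [1.0, 0.4, -0.2]
width: 0.603
gripper_force: 0.0
clock: 45.77
position: [0.488, 0.3861, 0.1195]
ee_rot: [-3.139, -0.128, -0.0]
force: [-0.6, 0.4, 1.0]
width: 0.124
gripper_force: 30.0
t45.8 tcp [488.  386.1 119.5] yaw 4.7 F [-0.6  0.4  1. ] w 11.4 g 30.0
clock: 46.43
position: [0.4883, 0.3864, 0.2169]
ee_rot: [-3.137, -0.128, -0.003]
force: [0.1, -0.1, -2.3]
width: 0.124
gripper_force: 30.0
492.2173666252197 38.21304682746568
t46.4 tcp [488.3 386.4 216.9] yaw 4.7 F [ 0.1 -0.1 -2.3] w 11.4 g 30.0
units/0.4m: shift(before turn) [-0.0613  0.8684 -0.0092] shift(after turn) [ 0.2435  0.8358 -0.0078] turn [-0.0008 -0.0008  0.169 ] dist 348
```

```bash
python3 -m creep '[[-0.003,0.04,0,0,0,0],[-0.005,0.07,0,0,0,0],[-0.005,0.075,0,0,0,0],[-0.005,0.075,0,0,0,0],[-0.005,0.075,0,0,0,0],[-0.005,0.075,0,0,0,0],[-0.005,0.075,0,0,0,0],[-0.005,0.075,0,0,0,0],[-0.005,0.075,0,0,0,0],[-0.005,0.075,0,0,0,0],[-0.006,0.07,0,0,0,0],[-0.006,0.06,0,0,0,0],[-0.004,0.03,0,0,0,0],[0,0,0.02,0,0,0.056],[0,0,0.03,0,0,0.056],[0,0,0.01,0,0,0.056],[0,0,0,0,0,0],[0,0,0,0,0,0],[0,0,0,0,0,0]]'
python3 - <<'E'
from h import *
to(492,37.8,189,-15.6)
p,R=st(); s=snap('side','side9'); c=np.array([p[0],p[1],p[2]-107.5])/1e3
print('tip pred',proj(s,c),'tube mouth pred',proj(s,[.492,.0378,.070]))
print([np.round((proj(s,c+np.eye(3)[i]*.01)-proj(s,c))/10,2) for i in range(3)])
cv2.imwrite('pics/c9.png',cv2.resize(s['frame'][130:230,265:355,::-1],None,fx=6,fy=6,interpolation=3))
E
```

```text
clock: 48.02
position: [0.4907, 0.0372, 0.1913]
ee_rot: [3.114, -0.416, -0.001]
force: [0.2, 0.2, -1.5]
width: 0.125
gripper_force: 30.0
t48.0 tcp [490.7  37.2 191.3] yaw -15.2 F [ 0.2  0.2 -1.5] w 11.5 g 30.0
units/0.4m: shift(before turn) [ 0.0028 -0.0023  0.0056] shift(after turn) [ 0.0027 -0.0023  0.0057] turn [0.0001 0.0002 0.003 ] dist 3
t48.0 tcp [490.7  37.2 191.3] yaw -15.2 F [ 0.2  0.2 -1.5] w 11.5 g 30.0
tip pred [316.55613877 188.62454935] tube mouth pred [316.04245644 193.06099101]
[array([-0.39, -0.06]), array([-0.1 ,  0.24]), array([-0.  , -0.32])]
```

View pics/c9.png

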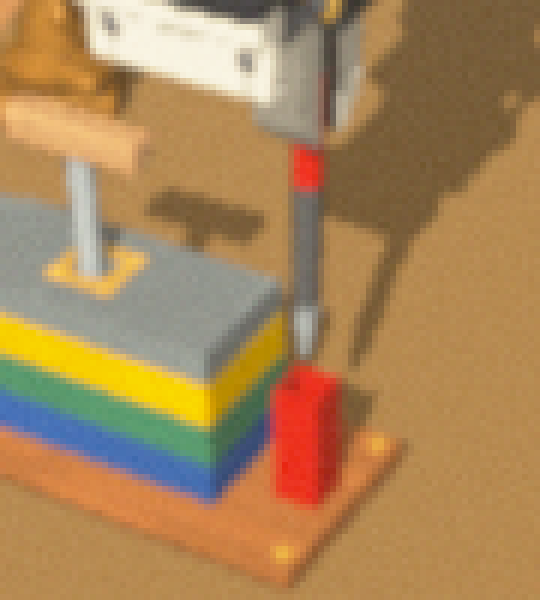

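The tip (304,357) sits just above the near tube mouth (308,381). It needs a correction of about 2 mm and 1°.

```bash
python3 -m creep '[[0.003,0.004,0,0,-0.01,0.002],[0,0,0,0,0,0],[0,0,0.015,0,0,0],[0,0,0.015,0,0,0],[0,0,0.015,0,0,0],[0,0,0.015,0,0,0],[0,0,0,0,0,0],[0,0,0,0,0,0]]'
python3 -c "
from h import *
st()"
```

```text
clock: 48.73
position: [0.4907, 0.0355, 0.1668]
ee_rot: [-3.109, 0.429, 0.034]
force: [-0.5, 1.0, -0.8]
width: 0.124
gripper_force: 30.0
t48.7 tcp [490.7  35.5 166.8] yaw -15.7 F [-0.5  1.  -0.8] w 11.4 g 30.0
```

```bash
python3 -m creep '[[0,0,0.015,0,0,0],[0,0,0.015,0,0,0],[0,0,0.01,0,0,0],[0,0,0,0,0,0]]'
python3 -m creep '[[0,0,0.01,0,0,0],[0,0,0.01,0,0,0],[0,0,0.01,0,0,0],[0,0,0,0,0,0],[0,0,0,0,0,0]]'
python3 -c "
from h import *
st()"
```

```text
clock: 49.07
position: [0.4909, 0.0364, 0.1506]
ee_rot: [-3.108, 0.428, 0.032]
force: [3.2, 4.9, -5.8]
width: 0.121
gripper_force: 30.0
clock: 49.48
position: [0.4909, 0.0366, 0.139]
ee_rot: [-3.108, 0.428, 0.032]
force: [3.5, 6.2, -6.6]
width: 0.122
gripper_force: 30.0
t49.5 tcp [490.9  36.6 139. ] yaw -15.7 F [ 3.5  6.2 -6.6] w 11.2 g 30.0
```

```bash
python3 -m creep '[[0.0015,-0.0043,0,0,0,0],[0,0,0.01,0,0,0],[0,0,0.01,0,0,0],[0,0,0.01,0,0,0],[0,0,0,0,0,0],[0,0,0,0,0,0]]'
python3 -c "
from h import *
st()"
```

```text
clock: 49.98
position: [0.4912, 0.0373, 0.1267]
ee_rot: [-3.109, 0.429, 0.033]
force: [1.4, 4.8, -4.5]
width: 0.123
gripper_force: 30.0
t50.0 tcp [491.2  37.3 126.7] yaw -15.7 F [ 1.4  4.8 -4.5] w 11.3 g 30.0
```

```bash
python3 -m creep '[[0,-0.003,0.008,0,0,0],[0,0,0.008,0,0,0],[0,0,0.004,0,0,0],[0,0,0,0,0,0],[0,0,0,0,0,0]]'
python3 -c "
from h import *
st()"
```

```text
clock: 50.4
position: [0.4913, 0.0379, 0.1193]
ee_rot: [-3.11, 0.43, 0.033]
force: [0.7, 0.6, 3.1]
width: 0.125
gripper_force: 30.0
t50.4 tcp [491.3  37.9 119.3] yaw -15.7 F [0.7 0.6 3.1] w 11.5 g 30.0
```

```bash
python3 -m creep '[[0,0,0.006,0,0,0],[0,0,0,0,0,0],[0,0,0,0,0,0]]'
python3 -m creep '[[0,0,0,0,0,0],[0,0,0,0,0,0],[0,0,0,0,0,0],[0,0,0,0,0,0]]' 0.2
python3 -m creep '[[0,0,-0.03,0,0,0],[0,0,-0.06,0,0,0],[0,0,-0.06,0,0,0],[0,0,-0.06,0,0,0],[0,0,-0.03,0,0.01,0],[0,0,0,0,0,0],[0,0,0,0,0,0]]' -0.2
python3 - <<'E'
from h import *
to(417.8,379.4,220,4.6)
s=snap('side','side10'); print('head pred',proj(s,[.492,.038,.162]))
E
```

```text
clock: 50.65
position: [0.4925, 0.038, 0.1183]
ee_rot: [-3.109, 0.43, 0.029]
force: [-2.9, -0.1, 18.4]
width: 0.124
gripper_force: 30.0
clock: 50.98
position: [0.491, 0.0379, 0.1165]
ee_rot: [-3.11, 0.43, 0.034]
force: [-0.7, 0.5, -0.8]
width: 0.36
gripper_force: 0.0
clock: 51.57
position: [0.4931, 0.0377, 0.2128]
ee_rot: [3.112, -0.429, 0.002]
force: [0.7, 0.0, 0.1]
width: 0.599
gripper_force: 0.0
t51.6 tcp [493.1  37.7 212.8] yaw -15.7 F [0.7 0.  0.1] w 55.2 g 0.0
units/0.4m: shift(before turn) [-0.4125 -0.7713 -0.0185] shift(after turn) [-0.1192 -0.8665 -0.018 ] turn [ 1.000e-04 -5.000e-04 -1.692e-01] dist 350
head pred [315.66584469 162.18368479]
```

Hard stop on the floor, so that chisel is home. Now the second one.

```bash
python3 -m creep '[[-0.02,-0.03,-0.002,0,0,0],[-0.036,-0.067,-0.0015,0,0,0],[-0.036,-0.067,-0.0015,0,0,0],[-0.036,-0.067,-0.0015,0,0,0],[-0.036,-0.067,-0.0015,0,0,0],[-0.036,-0.067,-0.0015,0,0,0],[-0.036,-0.067,-0.0015,0,0,0],[-0.036,-0.067,-0.0015,0,0,0],[-0.036,-0.067,-0.0015,0,0,0],[-0.036,-0.067,-0.0015,0,0,0],[-0.036,-0.067,-0.0015,0,0,0],[-0.0325,-0.0713,-0.001,0,0,0],[0,0,0,0,0,-0.056],[0,0,0,0,0,-0.056],[0,0,0,0,0,-0.057],[0,0,0,0,0,0],[0,0,0,0,0,0]]' -0.2
python3 -c "
from h import *
to(418,379.6,118,4.6)"
```

```text
clock: 53.03
position: [0.4177, 0.3789, 0.2186]
ee_rot: [3.138, 0.119, -0.003]
force: [0.3, -0.1, 1.1]
width: 0.598
gripper_force: 0.0
t53.0 tcp [417.7 378.9 218.6] yaw 4.4 F [ 0.3 -0.1  1.1] w 55.1 g 0.0
units/0.4m: shift(before turn) [ 0.0013 -0.0022  0.2516] shift(after turn) [ 0.0009 -0.0018  0.2516] turn [ 0.0007  0.0009 -0.0021] dist 101
```

```bash
python3 -m creep '[[0.001,-0.002,0.03,0,0,-0.002],[0,0,0.06,0,0,0],[0,0,0.06,0,0,0],[0,0,0.06,0,0,0],[0,0,0.035,0,0,0],[0,0,0.006,0,0,0],[0,0,0,0,0,0]]'
python3 -m creep '[[0,0,0,0,0,0],[0,0,0,0,0,0],[0,0,0,0,0,0],[0,0,0,0,0,0],[0,0,0,0,0,0],[0,0,0,0,0,0],[0,0,0,0,0,0],[0,0,0,0,0,0]]' 1 30
python3 -c "
from h import *
st()"
python3 -m creep '[[0,0,-0.02,0,0,0],[0,0,-0.03,0,0,0],[0,0,-0.04,0,0,0],[0,0,-0.05,0,0,0],[0,0,-0.06,0,0,0],[0,0,-0.06,0,0,0],[0,0,-0.02,0,0,0],[0,0,0,0,0,0],[0,0,0,0,0,0]]'
python3 - <<'E'
from h import *
x,y=B(105,0); print(x,y); to(x,y,230,-15.6)
E
```

```text
clock: 53.62
position: [0.4181, 0.3793, 0.1186]
ee_rot: [3.137, 0.126, -0.003]
force: [-1.4, 0.1, 0.0]
width: 0.601
gripper_force: 0.0
clock: 54.28
position: [0.4186, 0.3802, 0.1198]
ee_rot: [3.139, 0.132, 0.0]
force: [-0.4, -1.5, 2.0]
width: 0.122
gripper_force: 30.0
t54.3 tcp [418.6 380.2 119.8] yaw 4.8 F [-0.4 -1.5  2. ] w 11.2 g 30.0
clock: 55.03
position: [0.4184, 0.3801, 0.2314]
ee_rot: [3.139, 0.132, 0.0]
force: [0.0, -0.2, -2.2]
width: 0.124
gripper_force: 30.0
694.3826333747802 -18.61304682746568
t55.0 tcp [418.4 380.1 231.4] yaw 4.8 F [ 0.  -0.2 -2.2] w 11.4 g 30.0
units/0.4m: shift(before turn) [0.6042 1.0509 0.0037] shift(after turn) [0.9326 0.7744 0.0035] turn [ 1.0e-04 -1.0e-04  1.7e-01] dist 485
```

```bash
python3 -m creep '[[0.02,0.035,0,0,0,0],[0.0417,0.0725,0,0,0,0],[0.0417,0.0725,0,0,0,0],[0.0417,0.0725,0,0,0,0],[0.0417,0.0725,0,0,0,0],[0.0417,0.0725,0,0,0,0],[0.0417,0.0725,0,0,0,0],[0.0417,0.0725,0,0,0,0],[0.0417,0.0725,0,0,0,0],[0.0417,0.0725,0,0,0,0],[0.0417,0.0725,0,0,0,0],[0.0417,0.0725,0,0,0,0],[0.0417,0.0725,0,0,0,0],[0.0417,0.0725,0,0,0,0],[0.0417,0.0725,0,0,0,0],[0,0,0,0,0,0.056],[0,0,0,0,0,0.056],[0,0,0,0,0,0.058],[0,0,0,0,0,0],[0,0,0,0,0,0]]'
python3 -c "
from h import *
to(694.6,-18.9,190,-15.6)"
```

```text
clock: 56.7
position: [0.6935, -0.0179, 0.2298]
ee_rot: [3.112, -0.42, -0.004]
force: [-0.3, 0.5, -1.2]
width: 0.127
gripper_force: 30.0
t56.7 tcp [693.5 -17.9 229.8] yaw -15.4 F [-0.3  0.5 -1.2] w 11.7 g 30.0
units/0.4m: shift(before turn) [0.0035 0.0016 0.0996] shift(after turn) [0.0033 0.0017 0.0996] turn [0.0006 0.0013 0.0019] dist 40
```

```bash
python3 -m creep '[[0.0033,0.0015,0.03,0,0,0.001],[0,0,0.05,0,0,0],[0,0,0.018,0,0,0],[0,0,0,0,0,0],[0,0,0,0,0,0],[0,0,0,0,0,0]]'
python3 - <<'E'
from h import *
p,R=st(); s=snap('side','side11'); c=np.array([p[0],p[1],p[2]-107.8])/1e3
print('tip pred',proj(s,c),'tube mouth pred',proj(s,[.6945,-.0188,.070]))
print([np.round((proj(s,c+np.eye(3)[i]*.01)-proj(s,c))/10,2) for i in range(3)])
cv2.imwrite('pics/c11.png',cv2.resize(s['frame'][120:210,210:300,::-1],None,fx=6,fy=6,interpolation=3))
E
```

```text
clock: 57.2
position: [0.6958, -0.019, 0.1931]
ee_rot: [-3.112, 0.428, -0.001]
force: [0.3, -1.8, -0.5]
width: 0.123
gripper_force: 30.0
t57.2 tcp [695.8 -19.  193.1] yaw -15.7 F [ 0.3 -1.8 -0.5] w 11.3 g 30.0
tip pred [248.60172547 165.38493716] tube mouth pred [249.71949959 170.18638024]
[array([-0.34, -0.05]), array([-0.14,  0.2 ]), array([-0.05, -0.31])]
```

View pics/c11.png

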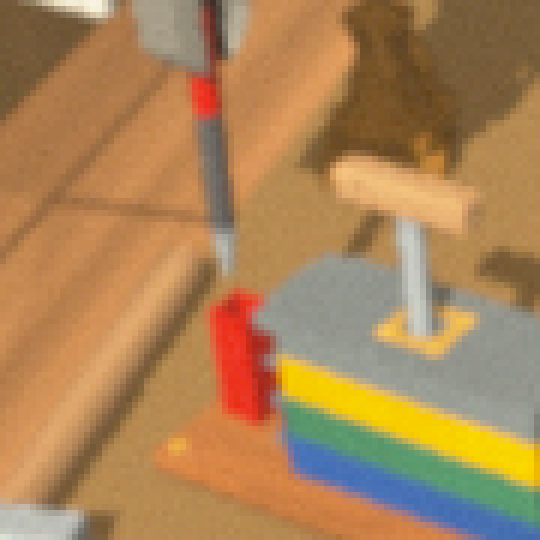

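The tip (228,277) is just above the far tube mouth (240,303), with the same small lean as the first. I'll apply the same correction.

```bash
python3 -m creep '[[-0.0022,0.001,0,0,-0.01,0],[0,0,0,0,0,0],[0,0,0.015,0,0,0],[0,0,0.015,0,0,0],[0,0,0.015,0,0,0],[0,0,0.015,0,0,0],[0,0,0,0,0,0],[0,0,0,0,0,0]]'
python3 -c "
from h import *
st()"
python3 -m creep '[[0,0,0.015,0,0,0],[0,0,0.015,0,0,0],[0,0,0,0,0,0],[0,0,0,0,0,0]]'
python3 -c "
from h import *
st()"
```

```text
clock: 57.92
position: [0.6936, -0.019, 0.1678]
ee_rot: [-3.109, 0.429, 0.034]
force: [0.2, -0.3, -1.1]
width: 0.121
gripper_force: 30.0
t57.9 tcp [693.6 -19.  167.8] yaw -15.7 F [ 0.2 -0.3 -1.1] w 11.2 g 30.0
clock: 58.25
position: [0.6934, -0.0189, 0.1559]
ee_rot: [-3.109, 0.429, 0.034]
force: [-0.0, 0.1, -2.2]
width: 0.125
gripper_force: 30.0
t58.2 tcp [693.4 -18.9 155.9] yaw -15.7 F [-0.   0.1 -2.2] w 11.5 g 30.0
```

```bash
python3 -m creep '[[0,0,0.015,0,0,0],[0,0,0.015,0,0,0],[0,0,0.015,0,0,0],[0,0,0.012,0,0,0],[0,0,0,0,0,0],[0,0,0,0,0,0]]'
python3 -c "
from h import *
st()"
python3 -m creep '[[0,0,0.01,0,0,0],[0,0,0.01,0,0,0],[0,0,0.006,0,0,0],[0,0,0.006,0,0,0],[0,0,0.004,0,0,0],[0,0,0,0,0,0],[0,0,0,0,0,0]]'
python3 -c "
from h import *
st()"
```

```text
clock: 58.75
position: [0.693, -0.0188, 0.1332]
ee_rot: [-3.109, 0.429, 0.034]
force: [0.4, -0.0, -0.8]
width: 0.126
gripper_force: 30.0
t58.8 tcp [693.  -18.8 133.2] yaw -15.7 F [ 0.4 -0.  -0.8] w 11.6 g 30.0
clock: 59.33
position: [0.6932, -0.0187, 0.1198]
ee_rot: [-3.109, 0.429, 0.032]
force: [-1.7, -0.2, 3.6]
width: 0.127
gripper_force: 30.0
t59.3 tcp [693.2 -18.7 119.8] yaw -15.7 F [-1.7 -0.2  3.6] w 11.7 g 30.0
```

```bash
python3 -m creep '[[0,0,0.005,0,0,0],[0,0,0,0,0,0],[0,0,0,0,0,0]]'
python3 -m creep '[[0,0,0,0,0,0],[0,0,0,0,0,0],[0,0,0,0,0,0],[0,0,0,0,0,0]]' 0.2
python3 -m creep '[[0,0,-0.03,0,0,0],[0,0,-0.06,0,0,0],[0,0,-0.07,0,0,0],[0,0,-0.07,0,0,0],[0,0,-0.05,0,0.01,0],[0,0,0,0,0,0],[0,0.05,0,0,0,0],[0,0.07,0,0,0,0],[0,0.07,0,0,0,0],[0,0.07,0,0,0,0],[0,0.07,0,0,0,0],[-0.05,0.07,0,0,0,0],[-0.05,0.07,0,0,0,0],[-0.05,0.07,0,0,0,0],[-0.05,0.07,0,0,0,0],[-0.05,0.05,0,0,0,0],[0,0,0,0,0,0],[0,0,0,0,0,0]]' 0.2
python3 - <<'E'
from h import *
st(); s=snap('side','side12'); d=snap('top','top12')
print('heads pred',proj(s,[.492,.038,.162]),proj(s,[.6945,-.0188,.162]),proj(s,[.5932,.0099,.162]))
cv2.imwrite('pics/c12.png',np.hstack([cv2.resize(s['frame'][110:230,215:345,::-1],None,fx=4,fy=4,interpolation=3),cv2.resize(d['frame'][90:220,280:350,::-1],(258,480),interpolation=3)]))
E
```

```text
clock: 59.58
position: [0.6939, -0.0188, 0.1192]
ee_rot: [-3.109, 0.429, 0.029]
force: [-3.8, 0.2, 12.5]
width: 0.124
gripper_force: 30.0
clock: 59.92
position: [0.6928, -0.0187, 0.1169]
ee_rot: [-3.109, 0.429, 0.033]
force: [0.3, -0.5, 0.4]
width: 0.364
gripper_force: 0.0
clock: 61.42
position: [0.526, -0.2478, 0.23]
ee_rot: [3.111, -0.435, 0.0]
force: [1.0, 1.0, -0.6]
width: 0.4
gripper_force: 0.0
t61.4 tcp [ 526.  -247.8  230. ] yaw -15.9 F [ 1.   1.  -0.6] w 36.8 g 0.0
heads pred [315.66584469 162.18368479] [245.33343925 140.55430022] [278.87649126 150.93960969]
```

View pics/c12.png

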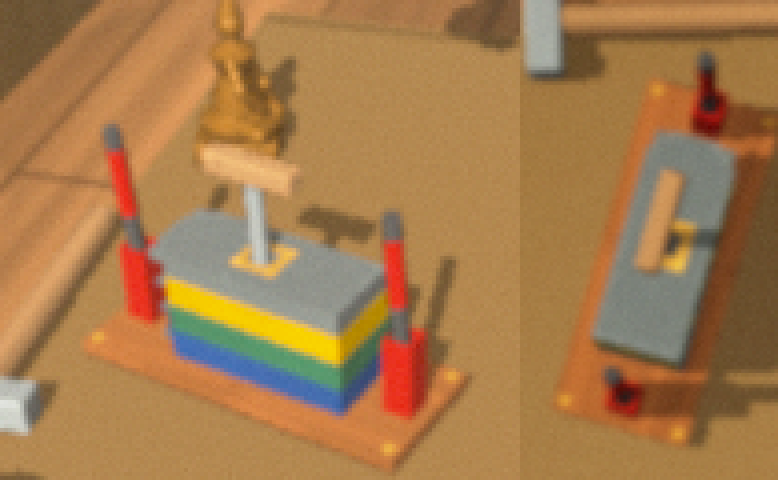

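The carrier is complete in both views: the stack is flush, and the rod and both chisels are home with their heads at the expected height. The figure and hammer in view haven't moved.

```bash
python3 -c "
from cell import arm
print(arm.sign_off())"
```

```text
the job is handed in; nothing more can be done
None
```

The tool carrier is packed and handed in at about 61 s: blue, green and yellow trays with the lid clipped on top, the rod fully home, both chisels at the bottom of the tubes, and the figure, hammer and tin never touched.

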